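# Tighten the rolling mill's hold-down bolt in its corner

### The arm

A 6-joint arm with a two-finger parallel gripper is mounted at the origin on the work surface. World frame = base frame: x ahead of the robot, y to its left, z up, the work surface at z = 0. Lengths are in mm, angles in degrees, forces in N, time in s.
With the tool pointing down it reaches from about 350 to 850 mm from the base axis. Payload 8.1 kg.
Tool frame: the origin (TCP) lies between the finger pads; the fingertips stand 22 mm ahead of it and the grasp point (between the pads) lies 3 mm ahead of it; z points along the fingers, y is the direction in which the jaws open and shut (so a half turn about z gives the same grasp; the last joint's range is limited). The gripper opens to 85 mm and grips with 20 to 120 N. Pads are 22 mm wide; open, the fingers measure 114 mm over their backs; the gripper's body (76 mm by 85 mm) begins 54 mm behind the grasp point. The pads swing forward as they close: fully open they stand 13 mm farther back than shut.
Start: joints at [-70.21, 7.471, 85.268, -0, 87.261, -4.893], TCP at [250.579, -545.175, 253.292] pointing down, gripper open.
Joint ranges: [-169.43, 169.43], [-51.17, 129.36], [1.28, 143.12], [-76.62, 256.62], [0, 156.53], [-152.29, 152.29]. Speed limits (degrees/s): [136.94, 136.94, 159.86, 180, 180, 180].

### API

Orientations are given as [roll, pitch, yaw] about the fixed x, y, z axes, in that order (R = Rz(yaw) Ry(pitch) Rx(roll)).
In Python, from bench import r gives the robot as it stands.
- The arm moves only by the tool drive_tool, never from a script. Its argument "moves" is a list of rows, each a list of 2 entries, a list of its own where there are three numbers: the shift along the world's x, y, z in mm, then the turn about the world's z in degrees. A call has exactly 8 rows; each row is the pose to reach, as a shift and turn from the pose commanded when the call began; what a row does not reach only later rows make up. A row lasts 1/12 s, in which the tool goes at most 41.7 mm and 7.16 degrees, less where a joint would pass 70% of its speed; a pose out of reach is approached as far as the arm can. A call with a gripper value outside its range is refused whole. "fingers" is the finger opening in mm, from 0 to 85.4, set as the call begins (left out, the last holds). The fingers move at their own pace and stop on an object; "squeeze" is the grip in N (left out, the last holds). Time passes only in rows, so rows that repeat a pose let the fingers close, or fill a call up. It gives the time, the measured TCP pose, the force and the opening at its end, in the units of the state.
- r.sense(): the state, without advancing time (a new reading comes with each control period).
- r.snapshot(name): name is "scene" or "top" or "wrist"; returns a dict with "pixels" (384x512x3 uint8, red, green, blue), "camera_matrix" (3x3 intrinsics, pixels), "k1" (the pictures are not rectified: a ray, as slopes to the right and down, at radius r is drawn at 1 + k1 r^2 times it, then the intrinsics apply), "xyz" and "orientation" of the camera in the world. Camera axes: x right, y down, z forward; pixel columns grow to the right and rows downward; lengths in mm; the calibration is good to about 2 mm. A picture is of the moment at which its call begins. There is no depth.
- r.hand_in(): hands the job in, once; it reports no verdict.
The state is a dict: "time": time; "joint_pos": joint angles; "qd": joint speeds; "joint_efforts": joint torques, N m; "tool_pos": TCP position; "tcp_rot": TCP orientation; "ft_force": force on the tool from outside, world axes, zero at the start; "wrist_torque": the same for the moment, N m; "finger_gap": finger opening in mm.
Only numpy, scipy, OpenCV 4.12 (cv2) and the standard library are available. Lean on these libraries where they do the work, as an engineer would, in place of code of your own. Each camera call takes 0.05 s, during which the arm holds its last target.

### The job

The hold-down bolt in the near foot of the rolling mill is loose: tighten it (clockwise) with the larger of the two spanners on the wooden rest, to about 1.2 newton metres, firm but not overtightened. The webs of the casting leave only a short swing, so lift the spanner off and seat it again for each stroke, without levering on the casting; then lay the spanner back across the two bars of the rest, and leave everything else as it is.

Things in the scene. Friction and masses are not known exactly. Their poses are not given: they have to be found in the camera images.
- mill: hand rolling mill of dark cast iron fixed to the bench, 130 x 290 mm on plan, 285 mm high. Origin on the loose bolt's axis at bench level; z up; +y points level from the bolt out of the foot, away from the mill (middle of the spanner's swing). Foot 18 mm thick, x -65 to 65 mm, out to y = 26 mm; on it round the bolt a washer 40 mm across, its top 21 mm above the bench.
- webs: the mill's near side frame with two upright webs beside the bolt; origin and axes as mill. Frame's face at y = -38 mm, 215 mm high. Webs' inner faces at x = -32 and 32 mm, 10 mm thick, running out to y = 22 mm, there 50 mm high above the bench, rising to 105 mm at the frame. They stop the seated spanner's shank about 43 degrees either side of +y.
- bolt (a joint): turn of the loose bolt in rad, growing as it tightens (clockwise from above): 0.15 to 0.8 at the start; it runs with up to 0.35 N m until it is snug at 2.4.
- bolt_stretch (a joint): how far the snug bolt is pulled up beyond that, in rad: 0 until snug; it begins to give at about 0.7 N m and then takes 15 N m per rad more (1.2 N m gives 0.033, about 2 degrees). It stays when the spanner is let go. The torque is that about the bolt: pull times distance plus any twist of the hand.
- bolt_head: the bolt's hexagon head, steel, 27 mm across flats, 13 mm high, top 3 mm chamfered. Origin at its centre half-way up, 27.5 mm above the bench; z up; a corner of the hexagon lies on its x axis. Turns with the bolt.
- spanner: the larger combination spanner, steel, 0.2 to 0.3 kg. Origin at the centre of its six-sided ring (28.2 mm across flats, 44 mm outside, 13 mm thick), mid-thickness; z up; shank 15 x 9 mm along -x to a 43 mm wide jaw ending at 167 mm. Ring corners lie on its x axis: it fits when its yaw equals the bolt's (or differs by 60 degrees), 5 degrees of play each way. Seated: on the washer, origins together.
- spanner_grip (a point): point on the large spanner's shank, 85 mm from the ring's centre and near the centre of mass: a good place to take it across the shank; axes as spanner.
- small_spanner: the smaller spanner (13 mm, 0.09 kg, shank 10 mm wide and 9 mm thick, 150 mm long), beside the other on the rest, ring centre as origin and shank along -x; not needed.
- rest: low wooden rest fixed to the bench, 150 x 150 mm, base 10 mm thick, origin under its centre, z up. Two 12 mm bars along y at x = -38 and 38 mm, tops 34 mm above the bench, carry both spanners (at y = -35 and 35 mm, either way round, rings to +x, grip point near x = 0, 38.5 mm above the bench). Pins 8 mm thick stand 10 mm above the bars at y = -71, 0, 71 mm.
- hammer: chasing hammer, bystander
- doming_block: brass doming cube, 50 mm, bystander
- bench_block: steel bench block 75 x 75 x 20 mm, bystander
- bolt_tin: open steel tin, 72 mm across, bystander
- washer: spare washer lying on the bench, 34 mm across, bystander
- flux_jar: glass jar 60 mm across, 75 mm high, bystander

How it is judged (in metres and radians):
On the way, in this order (a step that is already met when the one before it is completed fails the run):
1. the large spanner is seated down over the bolt's head (distance between spanner and bolt_head below 0.004 m and angle between spanner's own z axis and vertical below 0.1 rad), for 0.1 s.
2. after a stroke the spanner is lifted off the head (bolt past 0.9 rad) (distance between spanner and bolt_head above 0.01 m and value of joint bolt above 0.9 rad), for 0.05 s.
3. it is seated down over the head again (all of step 1), for 0.1 s.
4. the bolt is snug and pulled up firm, to about 1 N m or more (value of joint bolt above 2.37 rad and value of joint bolt_stretch above 0.018 rad), for 0.1 s.
At the end, for the whole second after the job is handed in: the bolt is still tight (bolt past 2.34 rad, bolt_stretch past 0.012 rad); the large spanner lies level across both bars of the rest, ring to either end, within 20 degrees of its x axis, its grip point within 25 mm of the middle between the bars and inside the end pins, released and still (value of joint bolt above 2.34 rad and value of joint bolt_stretch above 0.012 rad and x of spanner_grip in the frame of rest between -0.025 and 0.025 m and y of spanner_grip in the frame of rest between -0.065 and 0.065 m and z of spanner_grip in the frame of rest between 0.035 and 0.043 m and angle between spanner's own z axis and vertical below 0.06 rad and angle between the x axis of spanner and the x axis of rest, either way round below 0.35 rad and linear speed of spanner below 0.02 m/s); the robot touches nothing.
It fails at once if the bolt is overtightened, past about 1.6 N m (value of joint bolt_stretch above 0.06 rad).
It fails at once if the spanner is levered or driven against the casting's frame or webs with more than 20 N (contact force between spanner and webs above 20 N).
It fails at once if the fingers turn the bolt directly (contact force between the fingers and bolt_head above 3 N).
It fails at once if the small spanner or another bystander is disturbed (moved 25 mm) (distance of any of small_spanner, hammer, doming_block, bench_block, bolt_tin, washer, flux_jar from where it was at the start of the episode above 0.025 m).
It also fails if it takes over 72 s, if anything falls off the work surface, if the arm or the gripper's body presses on something with over 40 N, if the wrist force passes 120 N, or if a joint passes its speed limit or range.

## Working session

There is one attempt and no reset: what is moved stays moved. The work goes in short steps, Python scripts to look and compute and a tool call to move; the robot and the scene stay as the last step left them, time stands still between calls to the robot, and variables do not carry over. Pictures are saved under pics/ and viewed, and the job is handed in when it is done.

Besides the shell and the picture viewer there is one more tool, called after "Request:" as name(argument=value, ...), one argument or row to a line, values as JSON. drive_tool: Moves the arm, as the interface text tells. Its arguments: {"type":"object","properties":{"moves":{"type":"array","items":{"type":"array"}},"fingers":{"type":"number"},"squeeze":{"type":"number"}},"required":["moves"]}

```bash
ls; mkdir -p pics; cat > h.py <<'E'
import numpy as np, cv2
from scipy.spatial.transform import Rotation as R
from bench import r
def snap(n,fn):
    s=r.snapshot(n); cv2.imwrite('pics/'+fn+'.png',cv2.cvtColor(np.array(s['pixels'],np.uint8),cv2.COLOR_RGB2BGR))
    np.savez('pics/'+fn+'.npz',**{k:np.array(v) for k,v in s.items()}); return s
E
python3 - <<'E'
from h import *
print(r.sense())
for n in ("scene","top","wrist"):
    s=snap(n,n+'0'); print(n,{k:v for k,v in s.items() if k!='pixels'})
E
```

```text
pics
{'time': 0.0, 'joint_pos': array([-7.02112503e+01,  7.51586367e+00,  8.53301185e+01, -2.19006793e-03,
        8.72634627e+01, -4.89284712e+00]), 'qd': array([-0.01143699,  0.03377491, -0.05138203,  0.01086874, -0.07715251,
        0.00158029]), 'joint_efforts': array([-1.22773698e-03, -5.69415987e+01, -5.00545800e+01, -4.81804564e-04,
        1.51546713e-02,  4.67980180e-05]), 'tool_pos': array([ 250.37611713, -544.68198301,  252.22849788]), 'tcp_rot': array([-1.79890767e+02, -7.15542971e-03,  2.46816966e+01]), 'ft_force': array([0.53520228, 0.28496322, 0.21210885]), 'wrist_torque': array([ 0.01468018, -0.01410034, -0.01623451]), 'finger_gap': 85.6276345933838}
scene {'camera_matrix': array([[464.02188894,   0.        , 263.26867467],
       [  0.        , 464.02188894, 190.31416686],
       [  0.        ,   0.        ,   1.        ]]), 'k1': -0.011010814442191428, 'xyz': array([1419.57150454, -166.43231239,  922.6681942 ]), 'orientation': array([-133.97131691,    0.89987986,   74.31260062])}
top {'camera_matrix': array([[357.71283382,   0.        , 256.9807096 ],
       [  0.        , 357.71283382, 195.67960765],
       [  0.        ,   0.        ,   1.        ]]), 'k1': -0.053473905408674874, 'xyz': array([ 321.82430712,   68.19256549, 1038.80477969]), 'orientation': array([-166.52472876,    0.2197117 ,  -87.23405285])}
wrist {'camera_matrix': array([[296.99429659,   0.        , 263.59033411],
       [  0.        , 296.99429659, 193.14010349],
       [  0.        ,   0.        ,   1.        ]]), 'k1': -0.0648518823627768, 'xyz': array([ 327.1614432 , -510.17129874,  373.47231955]), 'orientation': array([ 1.61051818e+02,  1.45749494e-01, -6.53414694e+01])}
```

View pics/scene0.png

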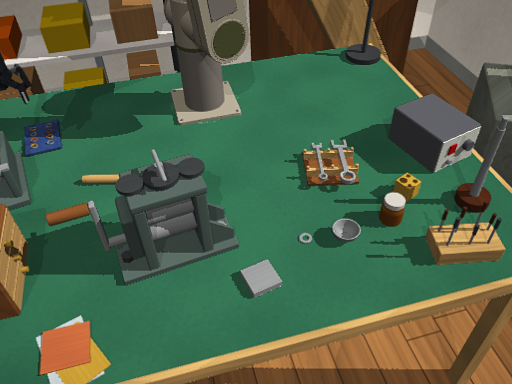

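View pics/top0.png

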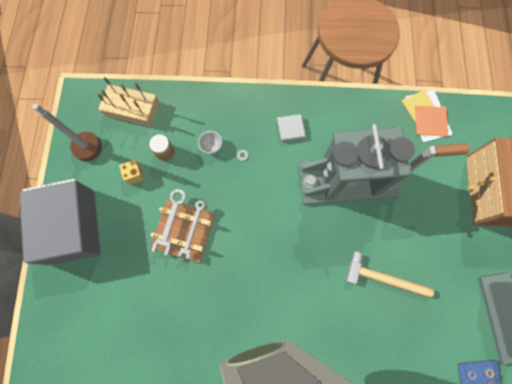

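View pics/wrist0.png

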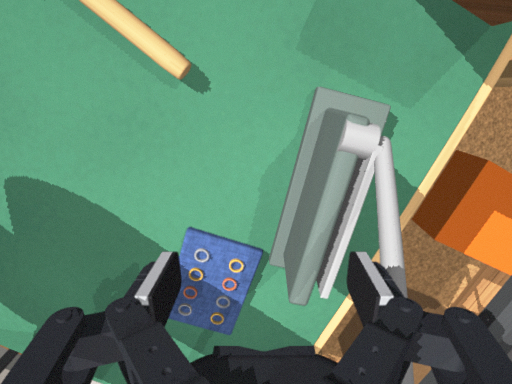

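Scene/top: rest with two spanners near top-image (183,230), the larger on the left side; mill with loose bolt near top-image (310,181). I'll set up ray casting and zoom.

```bash
cat >> h.py <<'E'
class Cam:
    def __init__(s,fn):
        d=np.load('pics/'+fn+'.npz'); s.K=d['camera_matrix'];s.k1=float(d['k1']);s.p=d['xyz'];s.R=R.from_euler('xyz',d['orientation'],degrees=True).as_matrix(); s.im=d['pixels']
        s.dist=np.array([s.k1,0,0,0,0])
    def ray(s,uv):
        uv=np.atleast_2d(np.array(uv,float)); n=cv2.undistortPoints(uv[:,None,:],s.K,s.dist)[:,0]
        return np.c_[n,np.ones(len(n))]@s.R.T
    def onz(s,uv,z):
        d=s.ray(uv); return s.p+d*((z-s.p[2])/d[:,2])[:,None]
    def proj(s,P):
        P=np.atleast_2d(np.array(P,float)); c=(P-s.p)@s.R
        return cv2.projectPoints(c[:,None,:],np.zeros(3),np.zeros(3),s.K,s.dist)[0][:,0]
def zoom(fn,u0,v0,u1,v1,out,k=6,draw=None):
    im=cv2.cvtColor(Cam(fn).im,cv2.COLOR_RGB2BGR)[v0:v1,u0:u1]
    z=cv2.resize(im,None,fx=k,fy=k,interpolation=cv2.INTER_CUBIC)
    for u in range((u0//10+1)*10,u1,10): cv2.putText(z,str(u),((u-u0)*k,8),0,.3,(255,255,255)); cv2.line(z,((u-u0)*k+k//2,10),((u-u0)*k+k//2,16),(255,255,255))
    for v in range((v0//10+1)*10,v1,10): cv2.putText(z,str(v),(0,(v-v0)*k+k//2),0,.3,(255,255,255))
    if draw is not None:
        for p in draw: cv2.circle(z,(int((p[0]-u0+.5)*k),int((p[1]-v0+.5)*k)),2,(0,0,255),-1)
    cv2.imwrite('pics/'+out+'.png',z)
E
python3 - <<'E'
from h import *
t=Cam('top0');
print(t.onz([[183,230],[310,181],[178,195]],35))
zoom('top0',145,180,225,270,'zt_rest',6)
zoom('top0',290,120,410,210,'zt_mill',6)
zoom('scene0',295,130,370,195,'zs_rest',8)
zoom('scene0',100,140,245,280,'zs_mill',5)
E
```

```text
[[452.19310559 288.01339408  35.        ]
 [613.18451845 -68.67929671  35.        ]
 [553.08470225 312.3002451   35.        ]]
```

View pics/zt_rest.png

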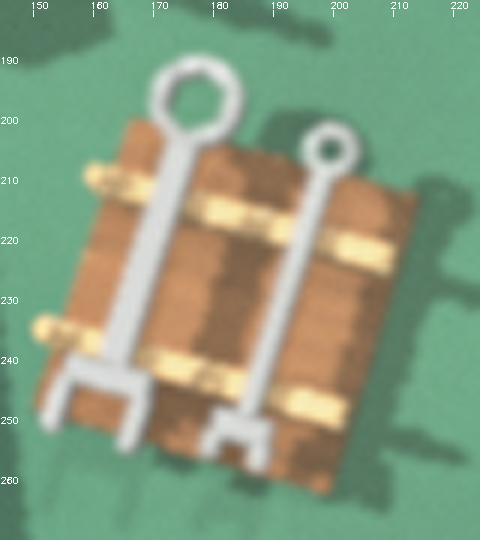

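View pics/zt_mill.png

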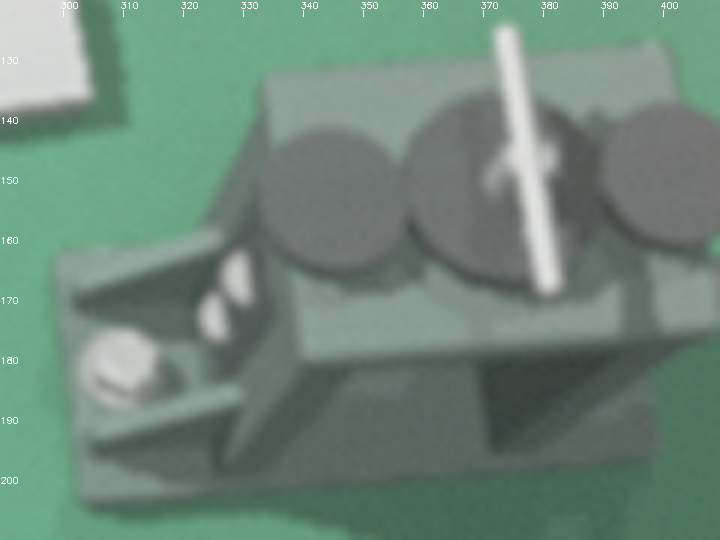

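View pics/zs_rest.png

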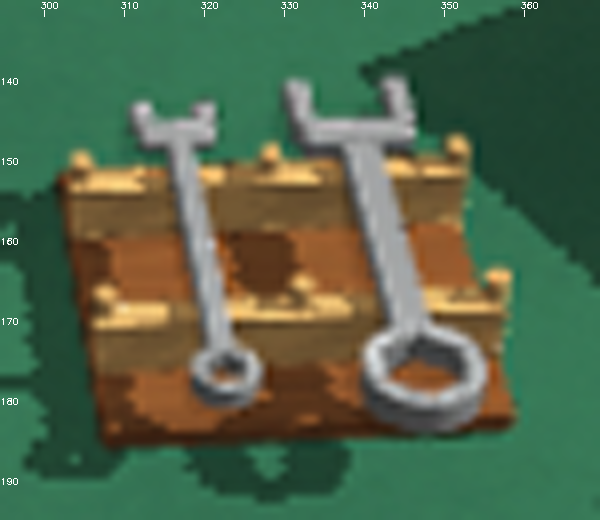

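View pics/zs_mill.png

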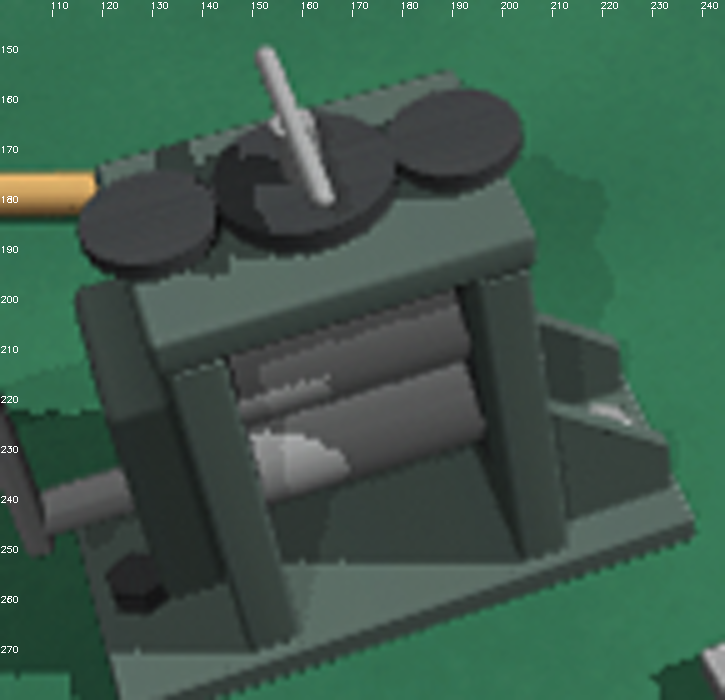

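Zooms: in top view the larger spanner's ring is at about (177,197) with its jaw at about (160,247); the bolt head is at about (309,181) with webs above and below it in the picture. Scene view agrees: the larger ring at (348,175).

```bash
python3 - <<'E'
from h import *
t=Cam('top0'); s=Cam('scene0')
np.set_printoptions(precision=1,suppress=True)
c=t.onz([[177.3,196.5],[165.5,237]],45); print('ring top, shank pt',c)
d=c[1]-c[0]; print('shank dir',np.degrees(np.arctan2(d[1],d[0])))
print('ring scene',s.onz([[348,174.5]],45))
print('bolt top',t.onz([[309.5,180.5]],34))
f=t.onz([[298.5,162],[304,203.5],[398,196]],18);print('foot',f)
d=f[1]-f[0];print(np.degrees(np.arctan2(d[1],d[0])));d=f[2]-f[1];print(np.degrees(np.arctan2(d[1],d[0])))
w=t.onz([[326,159],[302,169.5]],80);print('web',w)
rc=t.onz([[167,200],[214,212],[198,262],[151,247]],10);print('rest corners',rc,rc.mean(0))
for a,b in ((0,1),(3,2),(0,3),(1,2)):
  d=rc[b]-rc[a];print(np.linalg.norm(d),np.degrees(np.arctan2(d[1],d[0])))
E
```

```text
ring top, shank pt [[546.3 311.4  45. ]
 [428.8 333.1  45. ]]
shank dir 169.55617121860794
ring scene [[546.4 312.1  45. ]]
bolt top [[614.9 -67.3  34. ]]
foot [[ 675.8  -35.7   18. ]
 [ 549.   -54.4   18. ]
 [ 584.7 -332.3   18. ]]
-171.6043983078555
-82.6779417988118
web [[ 667.  -107.1   80. ]
 [ 632.6  -39.6   80. ]]
rest corners [[542.1 349.6  10. ]
 [512.8 207.4  10. ]
 [366.3 242.1  10. ]
 [401.7 381.5  10. ]] [455.7 295.2  10. ]
145.18061659911777 -101.64561606730287
143.7340760114849 -104.24731689806822
143.99066274813703 167.22711869472602
150.55238048128052 166.6691813254948
```

Request:
drive_tool(
  moves=[
    [[12,38,0],7],
    [[24,76,0],14],
    [[36,114,0],21],
    [[48,152,0],28],
    [[60,190,0],35],
    [[72,228,0],42],
    [[84,266,0],49],
    [[96,304,0],56],
  ],
  fingers=60,
  squeeze=80,
)

```text
time: 0.82
tool_pos: [346.5, -239.3, 253.0]
tcp_rot: [-180.0, -0.0, 81.0]
ft_force: [0.9, 0.1, 0.9]
finger_gap: 60.0
```

Request:
drive_tool(
  moves=[
    [[10,40,0],6],
    [[20,80,0],12],
    [[32,120,0],17],
    [[44,160,0],17],
    [[56,200,0],17],
    [[80,234,0],17],
    [[116,254,0],17],
    [[156,256,0],17],
  ],
)

```text
time: 1.48
tool_pos: [503.3, 19.2, 253.6]
tcp_rot: [179.9, -0.1, 97.9]
ft_force: [-0.1, -1.1, 1.1]
finger_gap: 59.7
```

Request:
drive_tool(
  moves=[
    [[36,0,-18],0],
    [[72,0,-36],0],
    [[100,0,-60],0],
    [[100,0,-90],0],
    [[100,0,-103],0],
    [[100,0,-103],0],
    [[100,0,-103],0],
    [[100,0,-103],0],
  ],
)

```text
time: 2.15
tool_pos: [603.1, 14.7, 152.6]
tcp_rot: [179.9, 0.0, 97.7]
ft_force: [1.0, -0.6, 1.0]
finger_gap: 60.0
```

```bash
python3 - <<'E'
from h import *
s=r.sense(); print(s['time'],s['tool_pos'],s['tcp_rot'])
snap('wrist','w1')
E
```

```text
2.15 [603.06133734  14.74833568 152.61455231] [1.79850657e+02 2.94120939e-02 9.76793574e+01]
```

View pics/w1.png

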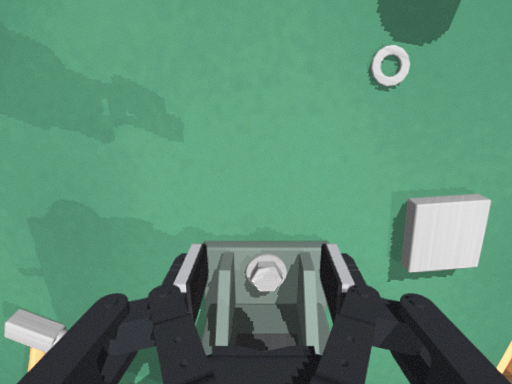

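Wrist picture: bolt head and washer seen between the fingers at (266,275), webs either side at columns ~225 and ~310.

```bash
python3 - <<'E'
from h import *
zoom('w1',195,235,345,345,'zw1',5)
c=Cam('w1')
print(c.p, c.onz([[266,275]],34))
E
```

```text
[591.94064249  97.64902148 273.69551859] [[616.79974419 -64.89794911  34.        ]]
```

View pics/zw1.png

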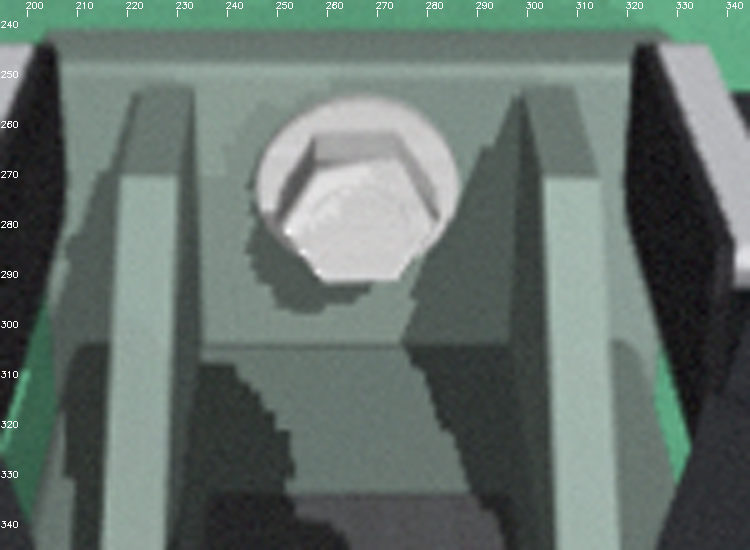

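```bash
python3 - <<'E'
from h import *
from scipy.optimize import least_squares
np.set_printoptions(precision=2,suppress=True)
c=Cam('w1'); im=c.im.astype(float)
g=im.mean(2); sat=im.max(2)-im.min(2)
# washer upper arc edge: radial scan from (266,272) outward, angles of upper half
pts=[]
gg=cv2.GaussianBlur((im[...,0]).astype(np.float32),(0,0),0.7)
for a in np.radians(np.r_[185:356:5]):
    rr=np.arange(15,26,.1); u=(266+rr*np.cos(a)).astype(np.float32); v=(273+rr*np.sin(a)).astype(np.float32)
    p=cv2.remap(gg,u[None],v[None],cv2.INTER_LINEAR)[0]; k=np.argmin(np.gradient(p)); 
    pts.append((u[k],v[k]))
P=c.onz(pts,21)[:,:2]
f=least_squares(lambda x:np.hypot(*(P-x[:2]).T)-x[2],[617,-65,20],loss='soft_l1',f_scale=.5)
print('washer',f.x, np.abs(f.fun).mean())
zoom('w1',235,245,300,305,'zw1b',10,draw=pts)
E
```

```text
washer [617.96 -69.6   19.64] 0.3392359721826454
```

View pics/zw1b.png

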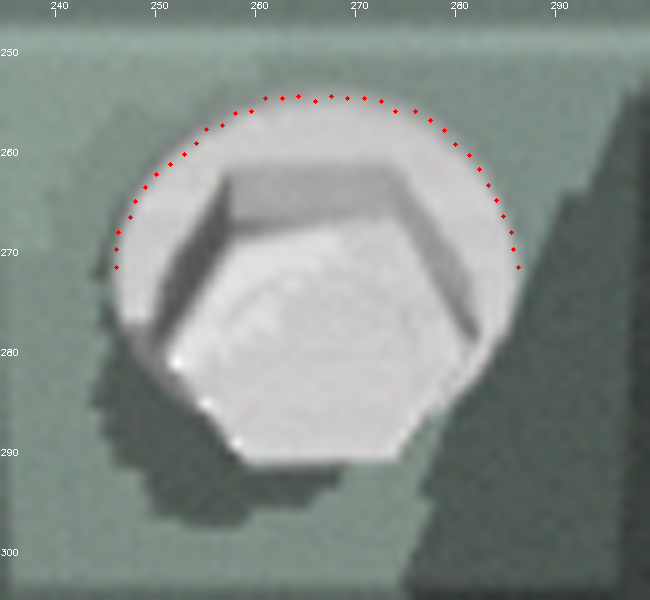

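```bash
python3 - <<'E'
from h import *
from scipy.optimize import least_squares
np.set_printoptions(precision=2,suppress=True)
c=Cam('w1')
q=np.array([[282,278.5],[274,266.5],[258,268.3],[250.7,280.5],[259,291.2],[273.5,291.2]])
for z in (31,34):
  P=c.onz(q,z)[:,:2]; print(P, P.mean(0)); 
  print(np.hypot(*(P[:3]-P[3:]).T), np.degrees(np.arctan2(*(P[:3]-P[3:]).T[::-1])), (P[:3]+P[3:])/2)
b=c.onz([[257.3,262],[273,261.7],[250,280],[282,279]],21);print('base',b)
# mill axis from web inner/outer top edges: near tip outline z=50 at y=22 and foot edge
e=c.onz([[206,248],[322,248]],18);print('foot edge',e,np.degrees(np.arctan2(*(e[1]-e[0])[1::-1])))
e=c.onz([[222,252.5],[233,252.5],[299,252.5],[309,252.5]],50);print('webtips',e)
s=r.sense();print(s['tool_pos'],s['tcp_rot'])
E
```

```text
[[632.96 -68.88]
 [623.34 -56.52]
 [608.55 -60.49]
 [603.3  -75.11]
 [612.85 -86.47]
 [626.98 -84.61]] [618.   -72.01]
[30.32 31.73 30.36] [ 11.86  70.7  127.38] [[618.13 -71.99]
 [618.1  -71.49]
 [617.76 -72.55]]
[[632.46 -66.82]
 [622.95 -54.61]
 [608.34 -58.53]
 [603.15 -72.97]
 [612.59 -84.19]
 [626.55 -82.36]] [617.67 -69.92]
[29.94 31.34 29.98] [ 11.86  70.7  127.38] [[617.81 -69.9 ]
 [617.77 -69.4 ]
 [617.44 -70.44]]
base [[607.64 -59.93  21.  ]
 [622.86 -57.57  21.  ]
 [602.99 -81.73  21.  ]
 [634.75 -76.33  21.  ]]
foot edge [[556.2  -52.89  18.  ]
 [668.54 -37.98  18.  ]] 7.5572181728587315
webtips [[574.62 -36.55  50.  ]
 [583.99 -35.28  50.  ]
 [640.15 -27.84  50.  ]
 [648.7  -26.74  50.  ]]
[603.52  14.73 153.25] [179.77   0.04  97.68]
```

```bash
python3 - <<'E'
from h import *
np.set_printoptions(precision=2,suppress=True)
c=Cam('w1')
yd=np.array([np.cos(np.radians(97.6)),np.sin(np.radians(97.6))])
e=c.onz([[222,252.5],[233,252.5],[299,252.5],[309,252.5]],18)[:,:2];print('web bottoms',e, (e[1]+e[2])/2-22*yd, np.linalg.norm(e[2]-e[1]))
e=c.onz([[218.6,270],[230.6,270],[303.5,270],[314.8,270]],50)[:,:2];print('web tops',e, (e[1]+e[2])/2-22*yd, np.linalg.norm(e[2]-e[1]),np.degrees(np.arctan2(*(e[3]-e[0])[::-1])))
for i in range(4):
  s=r.sense();print(s['time'],s['tool_pos'],s['tcp_rot'],s['joint_pos'])
  w=snap('wrist','w1_%d'%i); print(w['xyz'],w['orientation'])
E
```

```text
web bottoms [[572.14 -55.75]
 [582.85 -54.29]
 [647.05 -45.79]
 [656.82 -44.54]] [617.86 -71.85] 64.7559448150213
web tops [[573.13 -54.5 ]
 [583.6  -53.06]
 [647.16 -44.67]
 [657.07 -43.42]] [618.29 -70.67] 64.11166343852882 7.518814718674612
2.2 [603.52  14.73 153.25] [179.77   0.04  97.68] [ -3.47  11.64  91.26   0.    76.87 -11.15]
[592.23  97.63 274.3 ] [161.02  -0.24   7.65]
2.25 [603.68  14.71 153.35] [179.75   0.05  97.68] [ -3.47  11.63  91.25  -0.    76.86 -11.15]
[592.33  97.62 274.41] [161.02  -0.27   7.65]
2.3 [603.64  14.71 153.15] [179.76   0.05  97.68] [ -3.47  11.65  91.26  -0.    76.85 -11.15]
[592.32  97.63 274.2 ] [161.02  -0.26   7.65]
2.35 [603.5   14.74 152.77] [179.79   0.04  97.68] [ -3.47  11.67  91.27  -0.    76.84 -11.15]
[592.24  97.64 273.82] [161.03  -0.23   7.65]
```

Bolt (wrist view): centre ≈ (618.0, −71.2), mill yaw ≈ 7.5°, hexagon at ≈ 10° mod 60; washer, web tips and foot edge agree within about 1 mm. Now over to the spanner.

Request:
drive_tool(
  moves=[
    [[-15,34,4],7],
    [[-30,68,8],14],
    [[-46,104,12],21],
    [[-62,140,14],28],
    [[-78,176,14],35],
    [[-94,212,14],42],
    [[-110,248,14],49],
    [[-126,284,14],56],
  ],
  fingers=45,
)

```text
time: 3.07
tool_pos: [475.8, 300.5, 165.4]
tcp_rot: [179.9, 0.1, 154.0]
ft_force: [-0.1, 0.8, -0.2]
finger_gap: 44.9
```

Request:
drive_tool(
  moves=[
    [[-14,30,0],7],
    [[-14,30,0],14],
    [[-14,30,0],15],
    [[-14,30,0],15],
    [[-14,30,0],15],
    [[-14,30,0],15],
    [[-14,30,0],15],
    [[-14,30,0],15],
  ],
)

```text
time: 3.73
tool_pos: [463.1, 328.1, 164.3]
tcp_rot: [180.0, 0.0, 168.5]
ft_force: [-0.2, 0.5, 0.1]
finger_gap: 45.4
```

```bash
python3 - <<'E'
from h import *
snap('wrist','w2')
s=r.sense(); print(s['time'],s['tool_pos'],s['tcp_rot'])
E
```

```text
3.7833 [462.97361048 328.20723217 164.32864106] [1.79999475e+02 1.98719330e-03 1.68561037e+02]
```

View pics/w2.png

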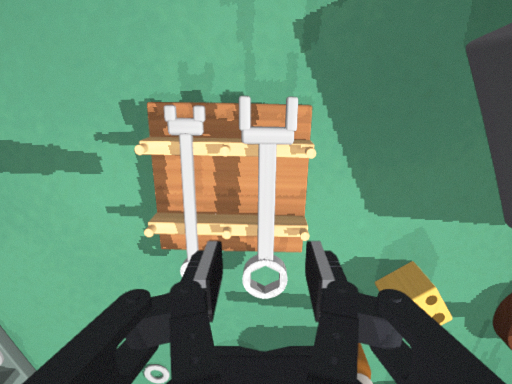

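Wrist picture: the larger spanner with ring at (265,279) between the fingers, shank up to the jaw at (268,120).

```bash
python3 - <<'E'
from h import *
from scipy.optimize import least_squares
np.set_printoptions(precision=2,suppress=True)
c=Cam('w2'); im=c.im.astype(np.float32)
gg=cv2.GaussianBlur(im.min(2),(0,0),0.7)
zoom('w2',215,110,325,310,'zw2',4)
def arc(cu,cv,angs,r0,r1):
    pts=[]
    for a in np.radians(angs):
        rr=np.arange(r0,r1,.1); u=(cu+rr*np.cos(a)).astype(np.float32); v=(cv+rr*np.sin(a)).astype(np.float32)
        p=cv2.remap(gg,u[None],v[None],cv2.INTER_LINEAR)[0]; k=np.argmin(np.gradient(p)); pts.append((u[k],v[k]))
    return np.array(pts)
# lower silhouette: near-side outer, at z=45 top edge (camera looks from above/jaw side)
pts=arc(264.5,278.5,np.r_[-10:191:6],17,28)
P=c.onz(pts,45)[:,:2]
for fixed in (0,1):
  f=least_squares(lambda x:np.hypot(*(P-x[:2]).T)-(22 if fixed else x[2]),[546,312,22],loss='soft_l1',f_scale=.5); print('ring',f.x,np.abs(f.fun).mean())
# shank edges at rows
L=[];Rr=[]
for v in range(150,250,4):
    if 218<v<240: continue
    row=gg[v,248:290]; g=np.gradient(row); L.append((248+np.argmax(g[:20]),v)); Rr.append((248+20+np.argmin(g[20:]),v))
m=(np.array(L)+np.array(Rr))/2
Q=c.onz(m,43)[:,:2]; vx=cv2.fitLine(Q.astype(np.float32),cv2.DIST_HUBER,0,.01,.01).ravel(); print('shank dir',np.degrees(np.arctan2(vx[1],vx[0])),vx[2:])
print('width',np.linalg.norm(c.onz(L,43)-c.onz(Rr,43),axis=1).mean())
n=np.array([-vx[1],vx[0]]); print('ring offset from shank line',(f.x[:2]-vx[2:])@n)
tips=c.onz([[244.5,98],[293,99]],45);print('jaw tips',tips)
E
```

```text
ring [548.46 311.53  21.68] 0.2615497989513875
ring [548.1  311.63  22.  ] 0.2927210735661171
shank dir -12.560437 [461.48 331.06]
width 14.287998626678995
ring offset from shank line -0.1303640931301272
jaw tips [[382.86 329.26  45.  ]
 [391.08 366.03  45.  ]]
```

View pics/zw2.png

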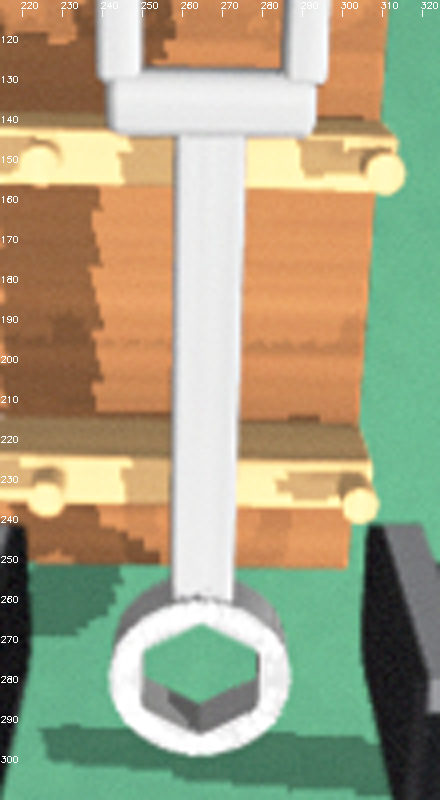

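Request:
drive_tool(
  moves=[
    [[2.5,1.5,-30],-1],
    [[2.5,1.5,-65],-1],
    [[2.5,1.5,-95],-1],
    [[2.5,1.5,-112],-1],
    [[2.5,1.5,-120],-1],
    [[2.5,1.5,-122],-1],
    [[2.5,1.5,-122],-1],
    [[2.5,1.5,-122],-1],
  ],
)

```text
time: 4.45
tool_pos: [466.3, 330.9, 44.0]
tcp_rot: [179.9, 0.1, 167.7]
ft_force: [0.4, -0.4, 0.3]
finger_gap: 44.9
```

```bash
python3 - <<'E'
from h import *
snap('wrist','w3')
s=r.sense(); print(s['time'],s['tool_pos'],s['tcp_rot'],s['ft_force'])
E
```

```text
4.5 [466.46867405 331.07705206  44.3172997 ] [1.79874344e+02 1.36534795e-01 1.67671161e+02] [-0.44601626 -0.42817145  0.10457055]
```

View pics/w3.png

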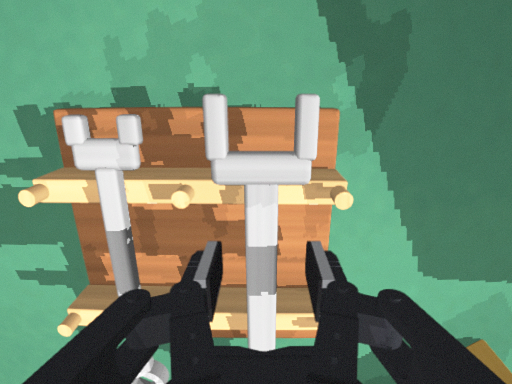

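Request:
drive_tool(
  moves=[
    [[0,0,-1.5],0],
    [[0,0,-1.5],0],
    [[0,0,-1.5],0],
    [[0,0,-1.5],0],
    [[0,0,-1.5],0],
    [[0,0,-1.5],0],
    [[0,0,-1.5],0],
    [[0,0,-1.5],0],
  ],
  fingers=0,
  squeeze=100,
)

```text
time: 5.17
tool_pos: [465.7, 330.7, 42.0]
tcp_rot: [179.9, 0.1, 167.7]
ft_force: [-1.7, 0.6, 5.6]
finger_gap: 12.9
```

```bash
python3 - <<'E'
from h import *
snap('wrist','w4')
s=r.sense(); print(s['time'],s['tool_pos'],s['tcp_rot'],s['ft_force'],s['finger_gap'])
E
```

```text
5.2167 [465.70596044 330.73662744  41.97759597] [1.79938036e+02 6.76084008e-02 1.67683742e+02] [-1.17278306 -0.65887604  5.38018151] 12.820744282040776
```

View pics/w4.png

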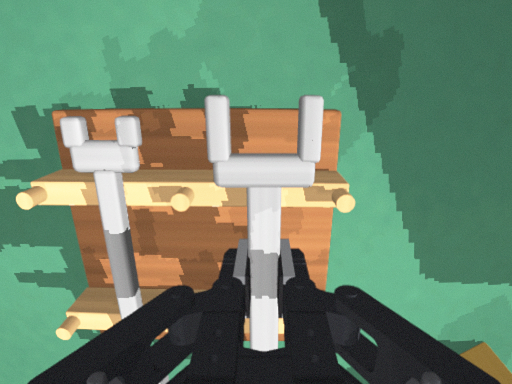

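```bash
python3 - <<'E'
from h import *
np.set_printoptions(precision=2,suppress=True)
def line(fn,rows,lo,mid,hi,z):
    c=Cam(fn); gg=cv2.GaussianBlur(c.im.astype(np.float32).min(2),(0,0),0.7); L=[];Q=[]
    for v in rows:
        g=np.gradient(gg[v,lo:hi]); m=mid-lo; L.append((lo+np.argmax(g[:m]),v)); Q.append((mid+np.argmin(g[m:]),v))
    m=(np.array(L)+np.array(Q))/2; P=c.onz(m,z)[:,:2]
    f=cv2.fitLine(P.astype(np.float32),cv2.DIST_HUBER,0,.01,.01).ravel()
    return f, np.linalg.norm(c.onz(L,z)-c.onz(Q,z),axis=1).mean()
rng=np.random
for fn,tp,yaw,lo,mid,hi,rows in (('w3',[466.4,331.0],167.67,235,262,290,range(190,236,3)),('w4',[465.7,330.73],167.68,238,265,292,range(190,236,3))):
    f,w=line(fn,rows,lo,mid,hi,43); d=f[:2]*np.sign(-f[0]); a=np.degrees(np.arctan2(d[1],d[0]))
    xt=np.array([np.cos(np.radians(yaw)),np.sin(np.radians(yaw))]); n=np.array([-xt[1],xt[0]])
    p=f[2:]-tp; print(fn,'dir',a,'rel yaw',a-yaw,'pt along',p@xt,'lateral',p@n,'lat at tcp',p@n-(p@xt)*np.tan(np.radians(a-yaw)),'w',w)
    c=Cam(fn); print('cam tool frame',(c.p[:2]-tp)@xt,(c.p[:2]-tp)@n,c.p[2])
E
```

```text
w3 dir 166.62491 rel yaw -1.0450897 pt along 29.576631644509842 lateral 1.2652004674108752 lat at tcp 1.804745635750684 w 14.216382335506376
cam tool frame 83.78884435882046 0.5045814306141283 164.98401577815633
w4 dir 167.39577 rel yaw -0.28422546 pt along 31.060598284811384 lateral -0.09746763861401947 lat at tcp 0.056615002044587526 w 14.142524434806887
cam tool frame 83.60647635137381 0.33900277986633914 163.00147092846555
```

Spanner gripped straight (shank line 0.06 mm off the tool axis, ring 84.8 mm from the TCP). Lift and carry to above the bolt at shank direction 130°.

Request:
drive_tool(
  moves=[
    [[0,0,15],0],
    [[0,0,45],0],
    [[4,-14,80],-3],
    [[15,-50,100],-9],
    [[26,-88,100],-15],
    [[37,-126,100],-21],
    [[48,-164,100],-27],
    [[59,-202,100],-33],
  ],
)

```text
time: 5.88
tool_pos: [524.1, 126.6, 141.0]
tcp_rot: [180.0, 0.0, 134.4]
ft_force: [1.3, -0.1, -2.6]
finger_gap: 12.9
```

Request:
drive_tool(
  moves=[
    [[11,-38,0],-4.5],
    [[22,-76,0],-4.5],
    [[32,-110,0],-4.5],
    [[39,-132,0],-4.5],
    [[40,-134,-15],-4.5],
    [[40,-134,-30],-4.5],
    [[40,-134,-35],-4.5],
    [[40,-134,-35],-4.5],
  ],
)

```text
time: 6.55
tool_pos: [562.3, -5.6, 103.6]
tcp_rot: [-179.8, -0.2, 130.2]
ft_force: [-0.2, -1.0, -2.0]
finger_gap: 13.0
```

```bash
python3 - <<'E'
from h import *
snap('wrist','w5');snap('top','t5');snap('scene','s5')
s=r.sense(); print(s['time'],s['tool_pos'],s['tcp_rot'],s['ft_force'],s['finger_gap'])
zoom('top','','','','') if 0 else None
E
```

```text
6.7 [564.37926697  -5.27908162 106.54794583] [1.79971411e+02 2.98538564e-02 1.30222533e+02] [-0.58208762  0.50310937 -1.93561709] 12.588241052127824
```

View pics/w5.png

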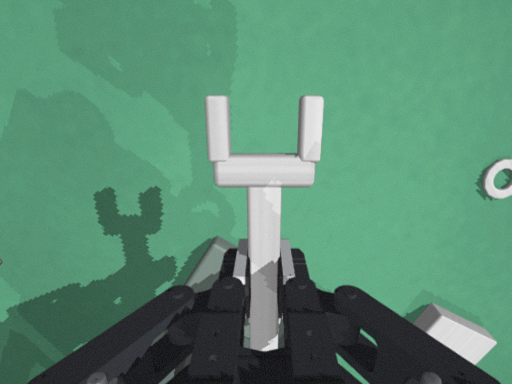

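View pics/t5.png

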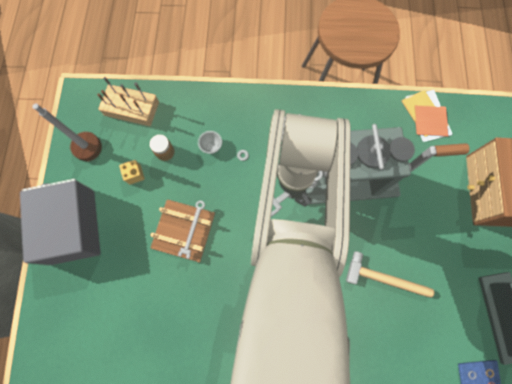

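View pics/s5.png

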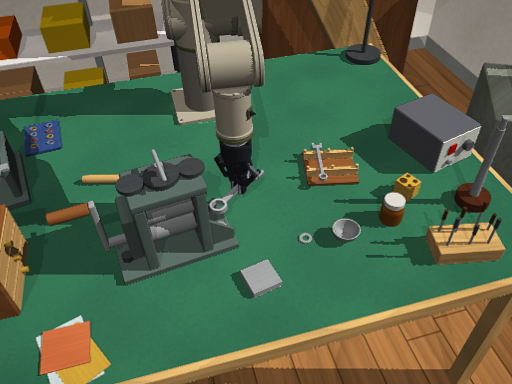

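Spanner is held level above the bolt: ring visible in top view at ≈(315,182) through the arm, and in scene view at (218,204). Check both against where the ring should be.

```bash
python3 - <<'E'
from h import *
np.set_printoptions(precision=2,suppress=True)
zoom('t5',295,160,335,210,'zt5',12); zoom('s5',195,180,245,220,'zs5',14)
tcp=np.array([564.38,-5.28]); a=np.radians(130.0); ring=tcp-84.8*np.array([np.cos(a),np.sin(a)]); print('ring expected',ring)
for f in ('t5','s5'): print(f,Cam(f).proj([[*ring,109.5],[618,-71.2,34]]))
E
```

```text
ring expected [618.89 -70.24]
t5 [[314.44 171.53]
 [310.84 179.55]]
s5 [[218.03 203.87]
 [220.04 224.26]]
```

View pics/zt5.png

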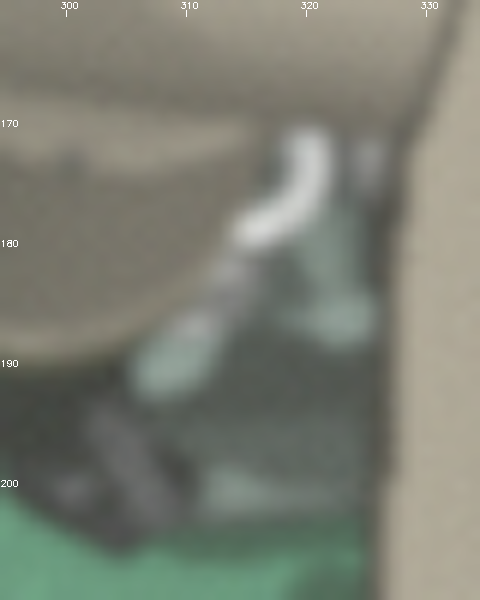

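View pics/zs5.png

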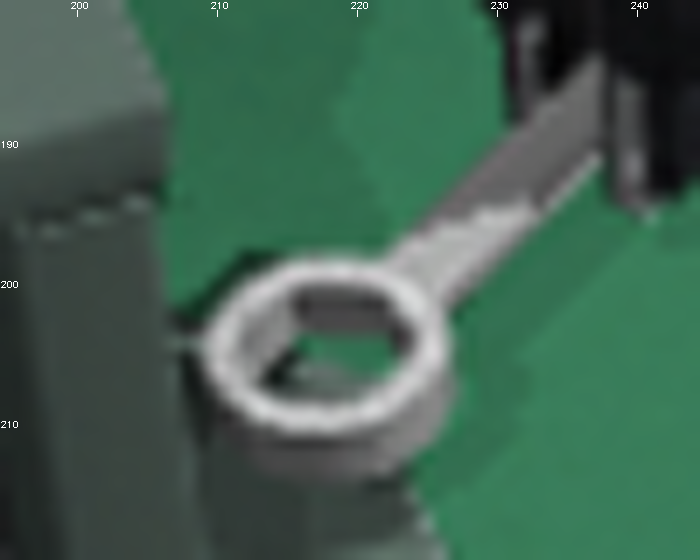

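Request:
drive_tool(
  moves=[
    [[0,-0.5,-15],0],
    [[0,-0.5,-35],0],
    [[0,-0.5,-50],0],
    [[0,-0.5,-56],0],
    [[0,-0.5,-58],0],
    [[0,-0.5,-58],0],
    [[0,-0.5,-58],0],
    [[0,-0.5,-58],0],
  ],
)

```text
time: 7.37
tool_pos: [565.2, -6.2, 49.3]
tcp_rot: [179.9, 0.1, 130.2]
ft_force: [0.3, -0.4, -2.9]
finger_gap: 13.1
```

```bash
python3 - <<'E'
from h import *
snap('top','t6');snap('scene','s6')
s=r.sense(); print(s['time'],s['tool_pos'],s['tcp_rot'],s['ft_force'],s['wrist_torque'],s['finger_gap'])
zoom('t6',295,160,335,210,'zt6',12); zoom('s6',190,190,245,240,'zs6',12)
E
```

```text
7.4667 [564.92631827  -6.23594354  48.95683412] [1.79924839e+02 7.68045172e-02 1.30183650e+02] [ 0.37420576 -0.05017718 -0.99241005] [ 0.03659396  0.01065943 -0.02802793] 12.789911500195132
```

View pics/zs6.png

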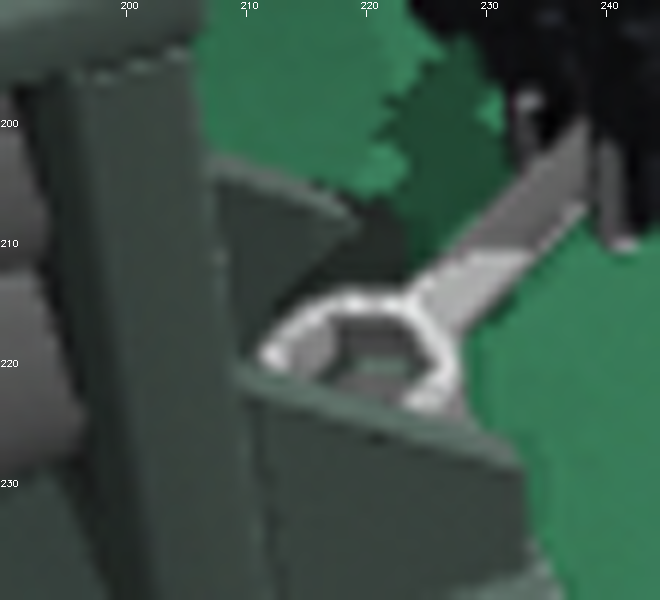

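View pics/zt6.png

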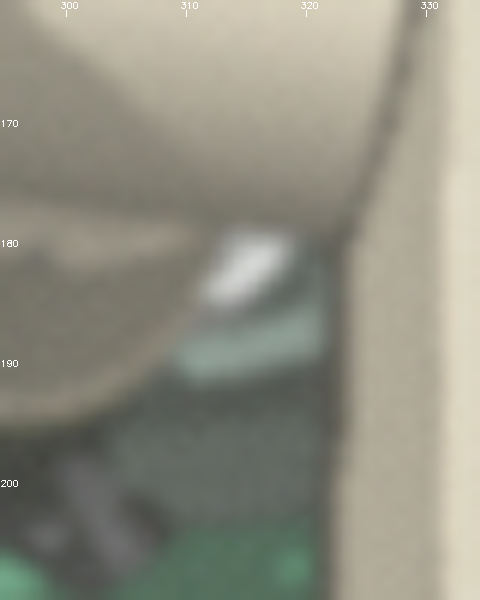

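Request:
drive_tool(
  moves=[
    [[-0.7,0,-1],0],
    [[-0.7,0,-2.5],0],
    [[-0.7,0,-4],0],
    [[-0.7,0,-5.5],0],
    [[-0.7,0,-7],0],
    [[-0.7,0,-8.5],0],
    [[-0.7,0,-8.5],0],
    [[-0.7,0,-8.5],0],
  ],
)

```text
time: 8.13
tool_pos: [563.2, -6.1, 39.1]
tcp_rot: [-180.0, -0.0, 130.2]
ft_force: [-0.8, 0.3, -2.4]
finger_gap: 12.7
```

```bash
python3 - <<'E'
from h import *
np.set_printoptions(precision=2,suppress=True)
s=r.sense(); print(s['time'],s['tool_pos'],s['tcp_rot'],s['ft_force'],s['wrist_torque'],s['finger_gap'])
E
```

```text
8.1333 [563.23  -6.14  39.07] [-179.98   -0.02  130.18] [-0.76  0.28 -2.42] [ 0.07 -0.03  0.05] 12.700405233488588
```

No contact force at 5 mm below the head's top, so the ring is going over it. Continue to the washer.

Request:
drive_tool(
  moves=[
    [[0,0,-1.5],0],
    [[0,0,-3],0],
    [[0,0,-4.5],0],
    [[0,0,-6],0],
    [[0,0,-7.5],0],
    [[0,0,-9],0],
    [[0,0,-9],0],
    [[0,0,-9],0],
  ],
)

```text
time: 8.8
tool_pos: [563.4, -6.2, 30.4]
tcp_rot: [-180.0, -0.0, 130.2]
ft_force: [-1.1, 0.3, 1.1]
finger_gap: 12.9
```

```bash
python3 - <<'E'
from h import *
np.set_printoptions(precision=2,suppress=True)
s=r.sense(); print(s['time'],s['tool_pos'],s['tcp_rot'],s['ft_force'],s['wrist_torque'],s['finger_gap'])
snap('scene','s7'); zoom('s7',190,190,245,240,'zs7',12)
E
```

```text
8.8 [563.4   -6.17  30.42] [-180.     -0.    130.18] [-1.1   0.35  1.07] [-0.04  0.14 -0.06] 12.947962347666405
```

View pics/zs7.png

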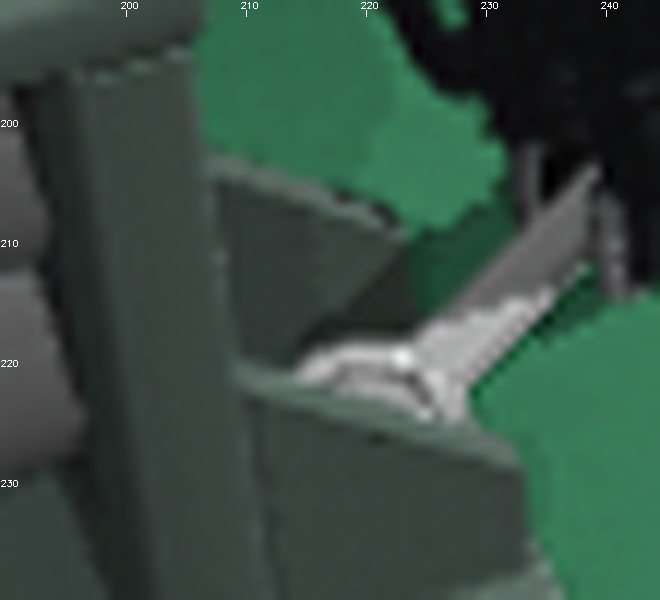

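Seated: TCP 30.4 (expected 31), light contact. Now the first stroke, an arc about the bolt (617.9, −71.1).

```bash
cat >> h.py <<'E'
C=np.array([617.9,-71.1]); D=84.8
def arc(phi0,phis,C=C,D=D,cmd=None):
    f=lambda p:C+D*np.array([np.cos(np.radians(p)),np.sin(np.radians(p))])
    p0=f(phi0) if cmd is None else np.array(cmd)
    for p in phis: q=f(p)-p0; print(p,'[%.1f, %.1f] turn %.1f'%(q[0],q[1],p-phi0))
def torque():
    s=r.sense(); l=s['tool_pos'][:2]-C; F=s['ft_force']; T=s['wrist_torque']
    phi=np.degrees(np.arctan2(l[1],l[0]))
    print('t %.2f tcp'%s['time'],s['tool_pos'].round(2),'yaw %.2f phi %.2f rad %.2f'%(s['tcp_rot'][2],phi,np.hypot(*l)),'F',F.round(1),'T',T.round(2),'about bolt %.2f'%((l[0]*F[1]-l[1]*F[0])/1e3+T[2]),'Ftan %.1f'%((l[0]*F[1]-l[1]*F[0])/np.hypot(*l)))
E
python3 - <<'E'
from h import *
torque()
arc(130,[124,118,112,106,100,94,88,82]); arc(82,[76,70,65,62,61])
E
```

```text
t 8.85 tcp [563.43  -6.14  30.46] yaw 130.18 phi 129.98 rad 84.78 F [-0.9  0.3  0.7] T [-0.05  0.15 -0.03] about bolt 0.01 Ftan 0.5
124 [7.1, 5.3] turn -6.0
118 [14.7, 9.9] turn -12.0
112 [22.7, 13.7] turn -18.0
106 [31.1, 16.6] turn -24.0
100 [39.8, 18.6] turn -30.0
94 [48.6, 19.6] turn -36.0
88 [57.5, 19.8] turn -42.0
82 [66.3, 19.0] turn -48.0
76 [8.7, -1.7] turn -6.0
70 [17.2, -4.3] turn -12.0
65 [24.0, -7.1] turn -17.0
62 [28.0, -9.1] turn -20.0
61 [29.3, -9.8] turn -21.0
```

Request:
drive_tool(
  moves=[
    [[3.4,2.8,0],-3],
    [[7.1,5.3,0],-6],
    [[10.9,7.7,0],-9],
    [[14.7,9.9,0],-12],
    [[18.7,11.9,0],-15],
    [[22.7,13.7,0],-18],
    [[26.9,15.2,0],-21],
    [[31.1,16.6,0],-24],
  ],
)

```text
time: 9.52
tool_pos: [594.0, 10.3, 30.2]
tcp_rot: [-179.9, -0.0, 106.0]
ft_force: [-5.0, -0.9, 1.8]
finger_gap: 12.7
```

```bash
python3 - <<'E'
from h import *
torque()
arc(106,[101,96,91,86,81,76,71,66]); arc(106,[62.5,64,66])
E
```

```text
t 9.52 tcp [594.01  10.31  30.2 ] yaw 106.05 phi 106.35 rad 84.84 F [-5.  -0.9  1.8] T [-0.38  0.55  0.01] about bolt 0.44 Ftan 5.0
101 [7.2, 1.7] turn -5.0
96 [14.5, 2.8] turn -10.0
91 [21.9, 3.3] turn -15.0
86 [29.3, 3.1] turn -20.0
81 [36.6, 2.2] turn -25.0
76 [43.9, 0.8] turn -30.0
71 [51.0, -1.3] turn -35.0
66 [57.9, -4.0] turn -40.0
62.5 [62.5, -6.3] turn -43.5
64 [60.5, -5.3] turn -42.0
66 [57.9, -4.0] turn -40.0
```

Resisting torque ≈0.4 N m with tangential force 5 N: the bolt is turning. Continue the stroke.

Request:
drive_tool(
  moves=[
    [[7.2,1.7,0],-5],
    [[14.5,2.8,0],-10],
    [[21.9,3.3,0],-15],
    [[29.3,3.1,0],-20],
    [[36.6,2.2,0],-25],
    [[43.9,0.8,0],-30],
    [[51.0,-1.3,0],-35],
    [[56.5,-3.4,0],-39],
  ],
)

```text
time: 10.18
tool_pos: [650.3, 6.9, 30.0]
tcp_rot: [-179.9, 0.1, 66.9]
ft_force: [-5.4, 0.6, 2.0]
finger_gap: 12.8
```

```bash
python3 - <<'E'
from h import *
torque()
arc(67,[65,64,62,66,67,68])
E
```

```text
t 10.18 tcp [650.35   6.91  30.02] yaw 66.93 phi 67.42 rad 84.49 F [-5.4  0.6  2. ] T [-0.18  0.94 -0.05] about bolt 0.39 Ftan 5.2
65 [2.7, -1.2] turn -2.0
64 [4.0, -1.8] turn -3.0
62 [6.7, -3.2] turn -5.0
66 [1.4, -0.6] turn -1.0
67 [0.0, 0.0] turn 0.0
68 [-1.4, 0.6] turn 1.0
```

Request:
drive_tool(
  moves=[
    [[2.7,-1.2,0],-2],
    [[5.4,-2.5,0],-4],
    [[6.7,-3.2,0],-5],
    [[6.7,-3.2,0],-5],
    [[6.7,-3.2,0],-5],
    [[4.0,-1.8,0],-3],
    [[1.4,-0.6,0],-1],
    [[0.5,-0.2,0],-0.3],
  ],
)

```text
time: 10.85
tool_pos: [651.1, 6.7, 30.2]
tcp_rot: [-180.0, 0.0, 67.0]
ft_force: [-1.8, -1.7, 0.4]
finger_gap: 12.9
```

```bash
python3 - <<'E'
from h import *
torque()
E
```

```text
t 10.85 tcp [651.11   6.73  30.21] yaw 66.98 phi 66.90 rad 84.62 F [-1.8 -1.7  0.4] T [-0.24  0.38 -0.19] about bolt -0.11 Ftan 1.0
```

```bash
python3 - <<'E'
from h import *
arc(66.7,[66.7,73.7,80.7,87.7,94.7,101.7],cmd=[651.53,6.76]); arc(101.7,[108.7,115.7,122.7,126.7])
E
```

```text
66.7 [-0.1, 0.0] turn 0.0
73.7 [-9.8, 3.5] turn 7.0
80.7 [-19.9, 5.8] turn 14.0
87.7 [-30.2, 6.9] turn 21.0
94.7 [-40.6, 6.7] turn 28.0
101.7 [-50.8, 5.2] turn 35.0
108.7 [-10.0, -2.7] turn 7.0
115.7 [-19.6, -6.6] turn 14.0
122.7 [-28.6, -11.7] turn 21.0
126.7 [-33.5, -15.0] turn 25.0
```

Request:
drive_tool(
  moves=[
    [[0,0,8],0],
    [[0,0,17],0],
    [[0,0,26],0],
    [[-9.9,3.5,26],7],
    [[-19.9,5.8,26],14],
    [[-30.2,6.9,26],21],
    [[-40.6,6.7,26],28],
    [[-50.8,5.2,26],35],
  ],
)

```text
time: 11.52
tool_pos: [601.1, 12.3, 57.8]
tcp_rot: [179.9, 0.0, 102.2]
ft_force: [-0.2, 0.4, -2.3]
finger_gap: 12.6
```

Request:
drive_tool(
  moves=[
    [[-10.0,-2.7,0],7],
    [[-19.6,-6.6,0],14],
    [[-28.6,-11.7,0],21],
    [[-33.5,-15.0,0],25],
    [[-33.5,-15.0,0],25],
    [[-33.5,-15.0,0],25],
    [[-33.5,-15.0,-5],25],
    [[-33.5,-15.0,-10],25],
  ],
)

```text
time: 12.18
tool_pos: [568.4, -2.9, 46.9]
tcp_rot: [179.9, 0.1, 126.8]
ft_force: [-0.2, 0.8, -2.5]
finger_gap: 12.9
```

```bash
python3 - <<'E'
from h import *
torque()
E
```

```text
t 12.18 tcp [568.35  -2.85  46.86] yaw 126.77 phi 125.98 rad 84.34 F [-0.2  0.8 -2.5] T [ 0.01 -0.03  0.03] about bolt 0.00 Ftan -0.3
```

Request:
drive_tool(
  moves=[
    [[-0.3,0,-1],0],
    [[-0.3,0,-2],0],
    [[-0.3,0,-4],0],
    [[-0.3,0,-6],0],
    [[-0.3,0,-8],0],
    [[-0.3,0,-10],0],
    [[-0.3,0,-10],0],
    [[-0.3,0,-10],0],
  ],
)

```text
time: 12.85
tool_pos: [566.8, -3.0, 36.1]
tcp_rot: [-180.0, -0.0, 126.9]
ft_force: [-0.4, -0.4, -1.8]
finger_gap: 13.0
```

```bash
python3 - <<'E'
from h import *
torque()
E
```

```text
t 12.85 tcp [566.76  -2.96  36.1 ] yaw 126.88 phi 126.89 rad 85.20 F [-0.4 -0.4 -1.8] T [-0.02 -0.02  0.02] about bolt 0.06 Ftan 0.5
```

Over the head again without force. Down to the washer, correcting back 0.3 mm.

Request:
drive_tool(
  moves=[
    [[0.3,0,-1.5],0],
    [[0.3,0,-3],0],
    [[0.3,0,-4.5],0],
    [[0.3,0,-6],0],
    [[0.3,0,-6],0],
    [[0.3,0,-6],0],
    [[0.3,0,-6],0],
    [[0.3,0,-6],0],
  ],
)

```text
time: 13.52
tool_pos: [567.2, -2.9, 30.4]
tcp_rot: [180.0, 0.0, 126.9]
ft_force: [-1.6, 1.1, 0.5]
finger_gap: 13.1
```

```bash
python3 - <<'E'
from h import *
torque()
arc(126.7,[122.7,118.7,114.7,110.7,106.7,102.7,99.7,96.7])
E
```

```text
t 13.52 tcp [567.22  -2.94  30.41] yaw 126.89 phi 126.63 rad 84.94 F [-1.6  1.1  0.5] T [-0.05  0.11 -0.05] about bolt -0.00 Ftan 0.6
122.7 [4.9, 3.4] turn -4.0
118.7 [10.0, 6.4] turn -8.0
114.7 [15.2, 9.1] turn -12.0
110.7 [20.7, 11.3] turn -16.0
106.7 [26.3, 13.2] turn -20.0
102.7 [32.0, 14.7] turn -24.0
99.7 [36.4, 15.6] turn -27.0
96.7 [40.8, 16.2] turn -30.0
```

Request:
drive_tool(
  moves=[
    [[4.9,3.4,0],-4],
    [[10.0,6.4,0],-8],
    [[15.2,9.1,0],-12],
    [[20.7,11.3,0],-16],
    [[26.3,13.2,0],-20],
    [[30.6,14.4,0],-23],
    [[33.5,15.1,0],-25],
    [[36.4,15.6,0],-27],
  ],
)

```text
time: 14.18
tool_pos: [603.0, 12.4, 30.1]
tcp_rot: [-179.9, 0.0, 99.8]
ft_force: [-4.0, -1.0, 2.2]
finger_gap: 12.8
```

```bash
python3 - <<'E'
from h import *
torque()
arc(99.7,[97.7,95.7,93.7,91.7,89.7,87.7,85.7,83.7])
E
```

```text
t 14.18 tcp [603.02  12.43  30.05] yaw 99.79 phi 100.10 rad 84.84 F [-4.  -1.   2.2] T [-0.42  0.69  0.  ] about bolt 0.36 Ftan 4.2
97.7 [2.9, 0.4] turn -2.0
95.7 [5.9, 0.8] turn -4.0
93.7 [8.8, 1.0] turn -6.0
91.7 [11.8, 1.2] turn -8.0
89.7 [14.7, 1.2] turn -10.0
87.7 [17.7, 1.1] turn -12.0
85.7 [20.6, 1.0] turn -14.0
83.7 [23.6, 0.7] turn -16.0
```

Request:
drive_tool(
  moves=[
    [[2.0,0.3,0],-1.4],
    [[4.0,0.6,0],-2.7],
    [[6.2,0.8,0],-4.2],
    [[6.2,0.8,0],-4.2],
    [[7.4,0.9,0],-5],
    [[8.8,1.0,0],-6],
    [[8.8,1.0,0],-6],
    [[8.8,1.0,0],-6],
  ],
)

```text
time: 14.85
tool_pos: [611.9, 13.4, 30.1]
tcp_rot: [-179.9, 0.0, 93.9]
ft_force: [-4.9, -1.1, 1.6]
finger_gap: 13.2
```

```bash
python3 - <<'E'
from h import *
torque()
arc(93.7,np.arange(92.5,80,-1.25))
E
```

```text
t 14.85 tcp [611.94  13.44  30.11] yaw 93.92 phi 94.03 rad 84.75 F [-4.9 -1.1  1.6] T [-0.43  0.71 -0.14] about bolt 0.28 Ftan 4.9
92.5 [1.8, 0.1] turn -1.2
91.25 [3.6, 0.2] turn -2.5
90.0 [5.5, 0.2] turn -3.7
88.75 [7.3, 0.2] turn -5.0
87.5 [9.2, 0.1] turn -6.2
86.25 [11.0, -0.0] turn -7.5
85.0 [12.9, -0.1] turn -8.7
83.75 [14.7, -0.3] turn -10.0
82.5 [16.5, -0.5] turn -11.2
81.25 [18.4, -0.8] turn -12.5
```

Request:
drive_tool(
  moves=[
    [[0.9,0.1,0],-0.6],
    [[1.8,0.1,0],-1.2],
    [[2.7,0.2,0],-1.8],
    [[3.6,0.2,0],-2.5],
    [[3.6,0.2,0],-2.5],
    [[3.6,0.2,0],-2.5],
    [[3.6,0.2,0],-2.5],
    [[3.6,0.2,0],-2.5],
  ],
)

```text
time: 15.52
tool_pos: [615.6, 13.6, 30.1]
tcp_rot: [-180.0, 0.0, 91.4]
ft_force: [-5.1, -2.1, 1.5]
finger_gap: 13.2
```

```bash
python3 - <<'E'
from h import *
torque()
E
```

```text
t 15.52 tcp [615.56  13.63  30.13] yaw 91.42 phi 91.58 rad 84.76 F [-5.1 -2.1  1.5] T [-0.44  0.77 -0.14] about bolt 0.29 Ftan 5.1
```

Request:
drive_tool(
  moves=[
    [[0.9,0,0],-0.6],
    [[1.8,0,0],-1.2],
    [[2.7,0,0],-1.8],
    [[3.7,0,0],-2.5],
    [[3.7,0,0],-2.5],
    [[3.7,0,0],-2.5],
    [[3.7,0,0],-2.5],
    [[3.7,0,0],-2.5],
  ],
)

```text
time: 16.18
tool_pos: [619.2, 13.6, 30.1]
tcp_rot: [-179.9, 0.0, 88.9]
ft_force: [-4.8, -2.0, 2.4]
finger_gap: 12.8
```

```bash
python3 - <<'E'
from h import *
torque()
E
```

```text
t 16.18 tcp [619.2   13.62  30.08] yaw 88.92 phi 89.12 rad 84.73 F [-4.8 -2.   2.4] T [-0.43  0.73 -0.1 ] about bolt 0.30 Ftan 4.8
```

Request:
drive_tool(
  moves=[
    [[0.9,0,0],-0.6],
    [[1.8,0,0],-1.2],
    [[2.7,-0.1,0],-1.8],
    [[3.7,-0.1,0],-2.5],
    [[3.7,-0.1,0],-2.5],
    [[3.7,-0.1,0],-2.5],
    [[3.7,-0.1,0],-2.5],
    [[3.7,-0.1,0],-2.5],
  ],
)

```text
time: 16.85
tool_pos: [622.9, 13.5, 30.1]
tcp_rot: [-179.9, 0.0, 86.4]
ft_force: [-5.4, -0.9, 1.9]
finger_gap: 12.7
```

Request:
drive_tool(
  moves=[
    [[0.9,0,0],-0.6],
    [[1.8,-0.1,0],-1.2],
    [[2.7,-0.2,0],-1.8],
    [[3.7,-0.3,0],-2.5],
    [[3.7,-0.3,0],-2.5],
    [[3.7,-0.3,0],-2.5],
    [[3.7,-0.3,0],-2.5],
    [[3.7,-0.3,0],-2.5],
  ],
)

```text
time: 17.52
tool_pos: [626.5, 13.2, 30.1]
tcp_rot: [-179.9, 0.0, 83.9]
ft_force: [-4.9, -2.2, 2.2]
finger_gap: 12.6
```

Request:
drive_tool(
  moves=[
    [[0.9,-0.1,0],-0.6],
    [[1.8,-0.2,0],-1.2],
    [[2.7,-0.3,0],-1.8],
    [[3.7,-0.5,0],-2.5],
    [[3.7,-0.5,0],-2.5],
    [[3.7,-0.5,0],-2.5],
    [[3.7,-0.5,0],-2.5],
    [[3.7,-0.5,0],-2.5],
  ],
)

```text
time: 18.18
tool_pos: [630.2, 12.7, 30.0]
tcp_rot: [-179.9, 0.0, 81.4]
ft_force: [-5.5, -2.1, 1.4]
finger_gap: 12.5
```

Request:
drive_tool(
  moves=[
    [[0.9,-0.1,0],-0.6],
    [[1.8,-0.3,0],-1.2],
    [[2.7,-0.5,0],-1.8],
    [[3.6,-0.6,0],-2.5],
    [[3.6,-0.6,0],-2.5],
    [[3.6,-0.6,0],-2.5],
    [[3.6,-0.6,0],-2.5],
    [[3.6,-0.6,0],-2.5],
  ],
)

```text
time: 18.85
tool_pos: [633.8, 12.1, 30.0]
tcp_rot: [-179.9, 0.0, 78.9]
ft_force: [-4.6, -1.7, 1.8]
finger_gap: 12.9
```

```bash
python3 - <<'E'
from h import *
torque()
E
```

```text
t 18.85 tcp [633.76  12.07  30.03] yaw 78.92 phi 79.20 rad 84.66 F [-4.6 -1.7  1.8] T [-0.52  0.92 -0.12] about bolt 0.24 Ftan 4.2
```

Request:
drive_tool(
  moves=[
    [[0.9,-0.2,0],-0.6],
    [[1.8,-0.4,0],-1.2],
    [[2.7,-0.6,0],-1.8],
    [[3.6,-0.8,0],-2.5],
    [[3.6,-0.8,0],-2.5],
    [[3.6,-0.8,0],-2.5],
    [[3.6,-0.8,0],-2.5],
    [[3.6,-0.8,0],-2.5],
  ],
)

```text
time: 19.52
tool_pos: [637.0, 11.3, 29.9]
tcp_rot: [-179.9, 0.0, 76.4]
ft_force: [-6.7, -2.8, 3.5]
finger_gap: 13.2
```

```bash
python3 - <<'E'
from h import *
torque()
E
```

```text
t 19.52 tcp [637.05  11.33  29.91] yaw 76.43 phi 76.92 rad 84.63 F [-6.7 -2.8  3.5] T [-0.42  1.06 -0.02] about bolt 0.48 Ftan 5.9
```

Torque rising to 0.48: snug reached near where predicted. Small steps now.

Request:
drive_tool(
  moves=[
    [[0.6,-0.1,0],-0.4],
    [[1.2,-0.3,0],-0.8],
    [[1.2,-0.3,0],-0.8],
    [[1.2,-0.3,0],-0.8],
    [[1.2,-0.3,0],-0.8],
    [[1.2,-0.3,0],-0.8],
    [[1.2,-0.3,0],-0.8],
    [[1.2,-0.3,0],-0.8],
  ],
)

```text
time: 20.18
tool_pos: [638.0, 11.1, 29.8]
tcp_rot: [-179.9, 0.0, 75.6]
ft_force: [-7.7, -1.3, 2.4]
finger_gap: 12.9
```

```bash
python3 - <<'E'
from h import *
torque()
E
```

```text
t 20.18 tcp [638.01  11.13  29.82] yaw 75.64 phi 76.26 rad 84.66 F [-7.7 -1.3  2.4] T [-0.44  1.28  0.09] about bolt 0.70 Ftan 7.2
```

Request:
drive_tool(
  moves=[
    [[0.6,-0.1,0],-0.4],
    [[1.1,-0.3,0],-0.8],
    [[1.1,-0.3,0],-0.8],
    [[1.1,-0.3,0],-0.8],
    [[1.1,-0.3,0],-0.8],
    [[1.1,-0.3,0],-0.8],
    [[1.1,-0.3,0],-0.8],
    [[1.1,-0.3,0],-0.8],
  ],
)

```text
time: 20.85
tool_pos: [639.0, 10.9, 29.8]
tcp_rot: [-179.8, 0.0, 74.8]
ft_force: [-7.8, -0.6, 2.9]
finger_gap: 12.7
```

```bash
python3 - <<'E'
from h import *
torque()
E
```

```text
t 20.85 tcp [638.98  10.92  29.79] yaw 74.85 phi 75.59 rad 84.68 F [-7.8 -0.6  2.9] T [-0.42  1.35  0.2 ] about bolt 0.82 Ftan 7.4
```

Request:
drive_tool(
  moves=[
    [[0.6,-0.1,0],-0.4],
    [[1.1,-0.3,0],-0.8],
    [[1.1,-0.3,0],-0.8],
    [[1.1,-0.3,0],-0.8],
    [[1.1,-0.3,0],-0.8],
    [[1.1,-0.3,0],-0.8],
    [[1.1,-0.3,0],-0.8],
    [[1.1,-0.3,0],-0.8],
  ],
)

```text
time: 21.52
tool_pos: [640.0, 10.6, 29.8]
tcp_rot: [-179.8, 0.1, 74.1]
ft_force: [-8.4, -0.5, 3.6]
finger_gap: 12.5
```

```bash
python3 - <<'E'
from h import *
torque()
E
```

```text
t 21.52 tcp [640.    10.64  29.76] yaw 74.05 phi 74.87 rad 84.67 F [-8.4 -0.5  3.6] T [-0.45  1.39  0.21] about bolt 0.89 Ftan 8.0
```

```bash
python3 - <<'E'
from h import *
for i in range(4): torque(); r.snapshot('top')
E
```

```text
t 21.52 tcp [640.    10.64  29.76] yaw 74.05 phi 74.87 rad 84.67 F [-8.4 -0.5  3.6] T [-0.45  1.39  0.21] about bolt 0.89 Ftan 8.0
t 21.57 tcp [639.97  10.67  29.74] yaw 74.06 phi 74.89 rad 84.70 F [-8.  -1.1  3.9] T [-0.42  1.36  0.17] about bolt 0.80 Ftan 7.5
t 21.62 tcp [639.98  10.66  29.75] yaw 74.05 phi 74.88 rad 84.69 F [-8.9 -1.5  4.3] T [-0.42  1.39  0.21] about bolt 0.90 Ftan 8.2
t 21.67 tcp [639.98  10.64  29.74] yaw 74.05 phi 74.88 rad 84.67 F [-8.9 -1.6  2.5] T [-0.37  1.36  0.2 ] about bolt 0.89 Ftan 8.2
```

Request:
drive_tool(
  moves=[
    [[0.6,-0.1,0],-0.4],
    [[1.1,-0.3,0],-0.8],
    [[1.1,-0.3,0],-0.8],
    [[1.1,-0.3,0],-0.8],
    [[1.1,-0.3,0],-0.8],
    [[1.1,-0.3,0],-0.8],
    [[1.1,-0.3,0],-0.8],
    [[1.1,-0.3,0],-0.8],
  ],
)

```text
time: 22.38
tool_pos: [641.0, 10.4, 29.7]
tcp_rot: [-179.8, 0.1, 73.3]
ft_force: [-8.1, -1.7, 4.2]
finger_gap: 12.8
```

```bash
python3 - <<'E'
from h import *
for i in range(3): torque(); r.snapshot('top')
snap('scene','s8');snap('wrist','w8'); zoom('s8',190,190,245,240,'zs8',12)
E
```

```text
t 22.38 tcp [640.97  10.36  29.69] yaw 73.26 phi 74.19 rad 84.66 F [-8.1 -1.7  4.2] T [-0.39  1.52  0.21] about bolt 0.83 Ftan 7.4
t 22.43 tcp [640.96  10.36  29.67] yaw 73.26 phi 74.20 rad 84.66 F [-8.4 -1.9  3.8] T [-0.4   1.5   0.24] about bolt 0.88 Ftan 7.6
t 22.48 tcp [640.94  10.37  29.66] yaw 73.26 phi 74.21 rad 84.67 F [-8.7 -0.7  3.4] T [-0.35  1.44  0.27] about bolt 0.96 Ftan 8.2
```

View pics/zs8.png

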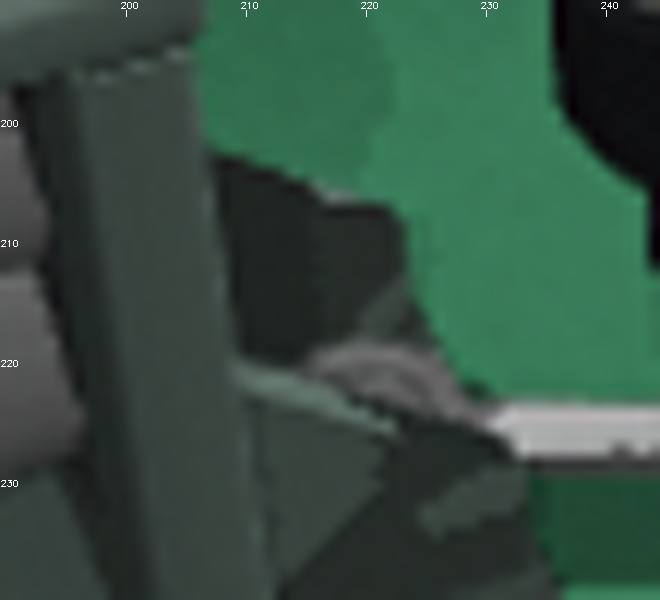

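View pics/w8.png

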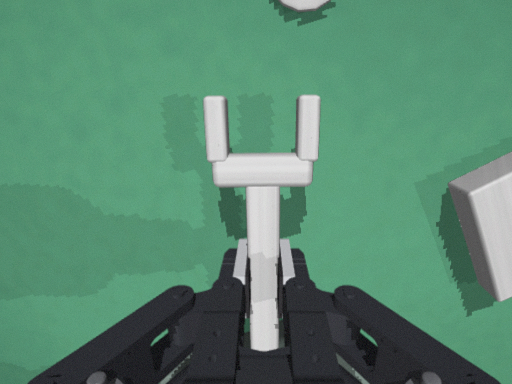

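```bash
cat >> h.py <<'E'
def shank(fn,tp,yaw,z,lo=238,mid=264,hi=292,rows=range(190,236,3)):
    c=Cam(fn); gg=cv2.GaussianBlur(c.im.astype(np.float32).min(2),(0,0),0.7); L=[];Q=[]
    for v in rows:
        g=np.gradient(gg[v,lo:hi]); m=mid-lo
        def sub(k,g): 
            k=min(max(k,1),len(g)-2); a,b,d=abs(g[k-1]),abs(g[k]),abs(g[k+1]); return k+.5*(a-d)/(a-2*b+d+1e-9)
        L.append((lo+sub(np.argmax(g[:m]),g),v)); Q.append((lo+sub(m+np.argmin(g[m:]),g),v))
    P=c.onz((np.array(L)+np.array(Q))/2,z)[:,:2]
    f=cv2.fitLine(P.astype(np.float32),cv2.DIST_HUBER,0,.01,.01).ravel()
    xt=np.array([np.cos(np.radians(yaw)),np.sin(np.radians(yaw))]); n=np.array([-xt[1],xt[0]]); d=f[:2]*np.sign(f[:2]@xt)
    a=np.degrees(np.arctan2(d@n,d@xt)); p=f[2:]-tp
    print(fn,'rel yaw %.2f'%a,'lat at tcp %.2f'%(p@n-(p@xt)*np.tan(np.radians(a))),'along %.1f'%(p@xt))
E
python3 - <<'E'
from h import *
shank('w4',[465.7,330.73],167.68,43); shank('w5',[562.5,-5.5],130.2,107); shank('w8',[640.95,10.37],73.26,31)
E
```

```text
w4 rel yaw -0.39 lat at tcp 0.05 along 33.8
w5 rel yaw -0.26 lat at tcp -0.22 along 35.2
w8 rel yaw 0.51 lat at tcp -0.33 along 32.2
```

Torque reading (≈0.9) has grown less than the angle suggests. I'll unload slightly to measure the permanent turn from the unloading curve before pulling further.

Request:
drive_tool(
  moves=[
    [[-0.7,0.2,0],0.5],
    [[-1.4,0.4,0],1],
    [[-1.4,0.4,0],1],
    [[-1.4,0.4,0],1],
    [[-1.4,0.4,0],1],
    [[-1.4,0.4,0],1],
    [[-1.4,0.4,0],1],
    [[-1.4,0.4,0],1],
  ],
)

```text
time: 23.3
tool_pos: [640.4, 10.5, 30.0]
tcp_rot: [-179.9, 0.0, 74.2]
ft_force: [-5.5, -2.5, 1.7]
finger_gap: 13.2
```

```bash
python3 - <<'E'
from h import *
for i in range(3): torque(); r.snapshot('top')
E
```

```text
t 23.30 tcp [640.4   10.45  29.97] yaw 74.23 phi 74.58 rad 84.60 F [-5.5 -2.5  1.7] T [-0.52  0.89  0.09] about bolt 0.48 Ftan 4.7
t 23.35 tcp [640.39  10.44  29.97] yaw 74.23 phi 74.58 rad 84.59 F [-6.  -1.1  2.6] T [-0.54  0.92  0.04] about bolt 0.51 Ftan 5.5
t 23.40 tcp [640.38  10.48  29.96] yaw 74.23 phi 74.59 rad 84.62 F [-5.6 -2.5  2.2] T [-0.5   0.97  0.03] about bolt 0.43 Ftan 4.7
```

Permanent set since the same torque on the way in: ≈2.3° (0.04 rad), so the peaks during the steps were probably higher than the settled readings. Reload gently to see where it yields.

Request:
drive_tool(
  moves=[
    [[0.2,0,0],-0.1],
    [[0.4,-0.1,0],-0.2],
    [[0.5,-0.1,0],-0.3],
    [[0.7,-0.2,0],-0.5],
    [[0.8,-0.2,0],-0.6],
    [[1.0,-0.3,0],-0.7],
    [[1.2,-0.3,0],-0.8],
    [[1.2,-0.3,0],-0.8],
  ],
)

```text
time: 24.12
tool_pos: [640.9, 10.4, 29.7]
tcp_rot: [-179.8, 0.1, 73.5]
ft_force: [-7.2, -1.7, 4.3]
finger_gap: 12.8
```

```bash
python3 - <<'E'
from h import *
for i in range(4): torque(); r.snapshot('top')
E
```

```text
t 24.12 tcp [640.87  10.39  29.73] yaw 73.45 phi 74.26 rad 84.66 F [-7.2 -1.7  4.3] T [-0.43  1.46  0.25] about bolt 0.80 Ftan 6.5
t 24.17 tcp [640.84  10.36  29.7 ] yaw 73.45 phi 74.27 rad 84.63 F [-9.  -1.4  4.4] T [-0.55  1.38  0.2 ] about bolt 0.90 Ftan 8.2
t 24.22 tcp [640.84  10.39  29.7 ] yaw 73.46 phi 74.28 rad 84.66 F [-8.  -1.   3.6] T [-0.46  1.41  0.23] about bolt 0.87 Ftan 7.5
t 24.27 tcp [640.86  10.41  29.74] yaw 73.46 phi 74.27 rad 84.68 F [-8.2 -1.6  4.7] T [-0.4   1.37  0.27] about bolt 0.90 Ftan 7.4
```

Request:
drive_tool(
  moves=[
    [[0.1,0,0],-0.1],
    [[0.2,-0.1,0],-0.2],
    [[0.3,-0.1,0],-0.2],
    [[0.4,-0.1,0],-0.3],
    [[0.5,-0.1,0],-0.4],
    [[0.6,-0.2,0],-0.4],
    [[0.6,-0.2,0],-0.4],
    [[0.6,-0.2,0],-0.4],
  ],
)

```text
time: 24.98
tool_pos: [641.2, 10.3, 29.7]
tcp_rot: [-179.8, 0.1, 73.1]
ft_force: [-8.9, -0.3, 4.2]
finger_gap: 13.1
```

```bash
python3 - <<'E'
from h import *
for i in range(4): torque(); r.snapshot('top')
E
```

```text
t 24.98 tcp [641.2   10.3   29.67] yaw 73.06 phi 74.03 rad 84.66 F [-8.9 -0.3  4.2] T [-0.4   1.57  0.32] about bolt 1.03 Ftan 8.4
t 25.03 tcp [641.2   10.28  29.64] yaw 73.06 phi 74.03 rad 84.65 F [-9.9 -0.7  4.3] T [-0.36  1.6   0.24] about bolt 1.03 Ftan 9.3
t 25.08 tcp [641.19  10.29  29.64] yaw 73.06 phi 74.03 rad 84.66 F [-10.1  -0.7   4.4] T [-0.43  1.55  0.25] about bolt 1.06 Ftan 9.6
t 25.13 tcp [641.18  10.32  29.64] yaw 73.07 phi 74.04 rad 84.68 F [-10.1  -0.8   4.5] T [-0.39  1.53  0.3 ] about bolt 1.11 Ftan 9.5
```

Request:
drive_tool(
  moves=[
    [[0.1,0,0],-0.1],
    [[0.2,0,0],-0.1],
    [[0.3,-0.1,0],-0.2],
    [[0.3,-0.1,0],-0.2],
    [[0.3,-0.1,0],-0.2],
    [[0.3,-0.1,0],-0.2],
    [[0.3,-0.1,0],-0.2],
    [[0.3,-0.1,0],-0.2],
  ],
)

```text
time: 25.85
tool_pos: [641.5, 10.3, 29.7]
tcp_rot: [-179.8, 0.1, 72.9]
ft_force: [-9.5, -0.2, 4.2]
finger_gap: 12.6
```

```bash
python3 - <<'E'
from h import *
for i in range(3): torque(); r.snapshot('top')
arc(72.6,[73.6,74.6,75.6,76.6,77.2])
E
```

```text
t 25.85 tcp [641.48  10.25  29.66] yaw 72.87 phi 73.84 rad 84.70 F [-9.5 -0.2  4.2] T [-0.38  1.58  0.33] about bolt 1.10 Ftan 9.1
t 25.90 tcp [641.43  10.22  29.62] yaw 72.87 phi 73.86 rad 84.66 F [-10.4  -0.6   3.7] T [-0.39  1.66  0.29] about bolt 1.12 Ftan 9.8
t 25.95 tcp [641.43  10.24  29.61] yaw 72.87 phi 73.86 rad 84.67 F [-10.7  -0.5   4.6] T [-0.37  1.59  0.34] about bolt 1.20 Ftan 10.1
73.6 [-1.4, 0.4] turn 1.0
74.6 [-2.8, 0.8] turn 2.0
75.6 [-4.3, 1.2] turn 3.0
76.6 [-5.7, 1.6] turn 4.0
77.2 [-6.6, 1.8] turn 4.6
```

Settled torque now ≈1.14 N m (elastic, bolt holding). Back off into the play and lift.

Request:
drive_tool(
  moves=[
    [[-2.8,0.8,0],2],
    [[-5.7,1.6,0],4],
    [[-8.6,2.2,0],6],
    [[-10.0,2.5,0],7],
    [[-10.0,2.5,0],7],
    [[-10.0,2.5,0],7],
    [[-10.0,2.5,0],7],
    [[-10.0,2.5,0],7],
  ],
)

```text
time: 26.67
tool_pos: [633.1, 12.4, 30.2]
tcp_rot: [-180.0, 0.0, 79.7]
ft_force: [-3.1, -3.0, 0.1]
finger_gap: 12.8
```

```bash
python3 - <<'E'
from h import *
torque()
E
```

```text
t 26.67 tcp [633.11  12.43  30.21] yaw 79.75 phi 79.68 rad 84.90 F [-3.1 -3.   0.1] T [-0.67  0.66 -0.28] about bolt -0.07 Ftan 2.5
```

Request:
drive_tool(
  moves=[
    [[0,0,5],0],
    [[0,0,15],0],
    [[0,0,35],0],
    [[-2,4,65],2],
    [[-10,20,90],9],
    [[-26,50,100],16],
    [[-44,84,100],23],
    [[-62,118,100],30],
  ],
)

```text
time: 27.33
tool_pos: [572.4, 132.2, 133.6]
tcp_rot: [179.7, 0.0, 110.1]
ft_force: [-0.2, 1.6, -2.1]
finger_gap: 12.7
```

Request:
drive_tool(
  moves=[
    [[-18,34,0],7],
    [[-35,66,0],14],
    [[-52,98,0],21],
    [[-69,130,0],28],
    [[-85,160,0],35],
    [[-98,184,0],42],
    [[-105,197,0],49],
    [[-106,200,0],56],
  ],
)

```text
time: 28.0
tool_pos: [463.8, 334.3, 131.8]
tcp_rot: [179.8, 0.0, 166.3]
ft_force: [-0.2, -0.6, -1.6]
finger_gap: 12.6
```

```bash
python3 - <<'E'
from h import *
s=r.sense(); print(s['time'],s['tool_pos'],s['tcp_rot'],s['ft_force'],s['finger_gap'])
snap('wrist','w9')
E
```

```text
28.0 [463.792629   334.305394   131.79647793] [1.79822124e+02 3.03475878e-02 1.66323947e+02] [-0.15804132 -0.64175761 -1.56097829] 12.591115836869376
```

View pics/w9.png

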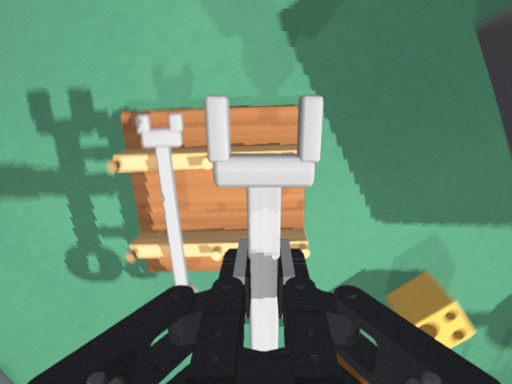

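Request:
drive_tool(
  moves=[
    [[0,0,-10],1.9],
    [[0,0,-35],1.9],
    [[0,0,-60],1.9],
    [[0,0,-75],1.9],
    [[0,0,-81],1.9],
    [[0,0,-83],1.9],
    [[0,0,-83],1.9],
    [[0,0,-83],1.9],
  ],
)

```text
time: 28.72
tool_pos: [466.3, 331.2, 49.0]
tcp_rot: [179.9, 0.1, 167.6]
ft_force: [0.7, -0.4, -1.7]
finger_gap: 13.3
```

```bash
python3 - <<'E'
from h import *
s=r.sense(); print(s['time'],s['tool_pos'],s['tcp_rot'],s['ft_force'],s['finger_gap'])
snap('wrist','w10'); snap('scene','s10'); zoom('s10',290,125,375,200,'zs10',8)
E
```

```text
28.7167 [466.32340553 331.20914758  48.97583531] [1.79895989e+02 1.03659536e-01 1.67629696e+02] [ 0.7228575  -0.36511334 -1.74262842] 13.252171654485737
```

View pics/w10.png

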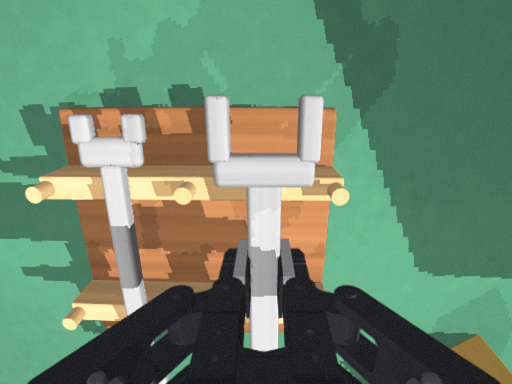

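View pics/zs10.png

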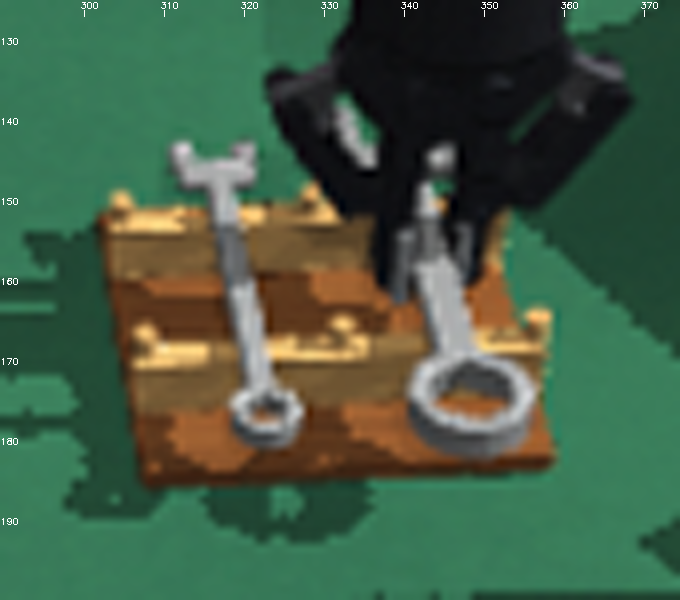

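Spanner sits a few millimetres above the bars, between the pins at its old place (pins at (183,192), (340,195) in the wrist view). Lower onto the bars.

Request:
drive_tool(
  moves=[
    [[0,0,-1],0],
    [[0,0,-2],0],
    [[0,0,-3],0],
    [[0,0,-4],0],
    [[0,0,-5],0],
    [[0,0,-6],0],
    [[0,0,-6.5],0],
    [[0,0,-6.5],0],
  ],
)

```text
time: 29.48
tool_pos: [465.2, 330.6, 42.0]
tcp_rot: [-180.0, -0.0, 167.7]
ft_force: [-6.2, -2.9, 10.5]
finger_gap: 12.9
```

Request:
drive_tool(
  moves=[
    [[0,0,0],0],
    [[0,0,0],0],
    [[0,0,0],0],
    [[0,0,0],0],
    [[0,0,0],0],
    [[0,0,0],0],
    [[0,0,0],0],
    [[0,0,0],0],
  ],
  fingers=42,
)

```text
time: 30.15
tool_pos: [465.2, 330.6, 40.7]
tcp_rot: [-180.0, -0.0, 167.7]
ft_force: [0.1, 0.1, -0.3]
finger_gap: 42.2
```

Request:
drive_tool(
  moves=[
    [[0,0,5],0],
    [[0,0,20],0],
    [[0,0,45],0],
    [[0,0,75],0],
    [[0,0,105],0],
    [[0,0,122],0],
    [[0,0,122],0],
    [[0,0,122],0],
  ],
)

```text
time: 30.82
tool_pos: [466.1, 331.2, 164.8]
tcp_rot: [179.9, 0.1, 167.7]
ft_force: [0.3, 0.3, -0.4]
finger_gap: 42.0
```

```bash
python3 - <<'E'
from h import *
s=r.sense(); print(s['time'],s['tool_pos'],s['tcp_rot'],s['ft_force'],s['finger_gap'])
snap('wrist','w11'); snap('top','t11'); snap('scene','s11'); zoom('s11',290,125,375,200,'zs11',8)
E
```

```text
30.8167 [466.11731197 331.1865651  164.75639598] [1.79863811e+02 1.48069891e-01 1.67683568e+02] [ 0.31696397  0.31497344 -0.35019666] 41.96380983419124
```

View pics/w11.png

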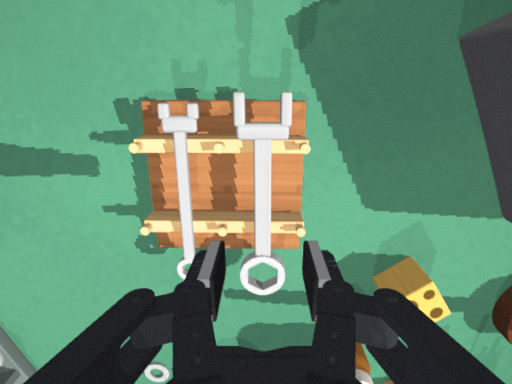

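View pics/zs11.png

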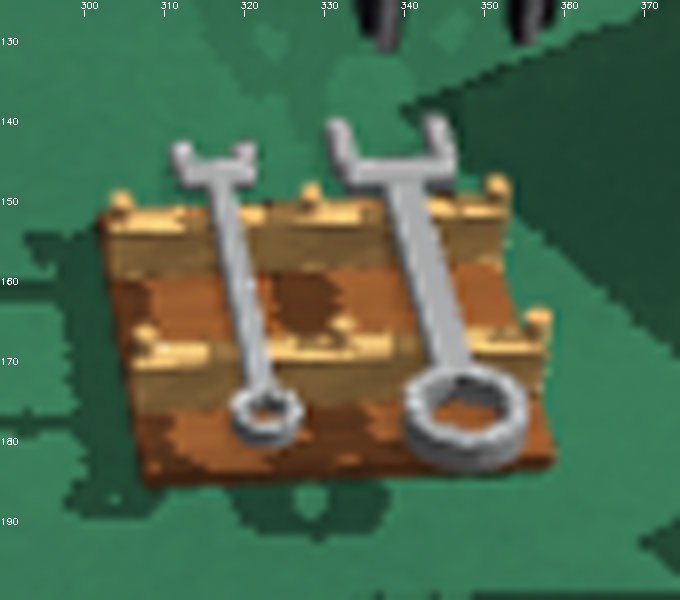

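View pics/t11.png

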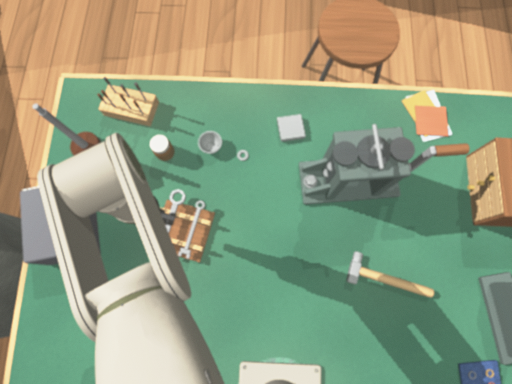

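Spanner lies level on both bars in its old slot (ring at (262,273) in the wrist view), small spanner and other items unmoved, gripper clear. Handing in.

```bash
python3 - <<'E'
from h import *
shank('w11',[466.1,331.19],167.7,43,rows=range(150,205,4))
c=Cam('w11');rc=c.onz([[262.5,273]],45)[0];a=np.radians(167.4);g=rc[:2]+85*np.array([np.cos(a),np.sin(a)])
p=c.onz([[150,232],[300,231],[220,147],[135,147],[307,147],[222,230]],44)[:,:2]; m=p.mean(0); x=np.array([np.cos(np.radians(-13)),np.sin(np.radians(-13))])
print('grip in rest: x %.1f y %.1f'%((g-m)@x,(g-m)@[-x[1],x[0]]))
print(r.hand_in())
E
```

```text
w11 rel yaw -0.05 lat at tcp 0.59 along 14.3
grip in rest: x -3.4 y 35.1
the job is handed in; nothing more can be done
None
```

I tightened the bolt in two strokes, lifting the spanner off and reseating it in between. It is now back on the rest and the job is handed in, at about 31 s of the 72 s allowed.

- **Seating:** both times the ring went down over the head with almost no contact force. The final TCP height was 30.4 mm, against about 31 mm expected.
- **Torque:** the bolt ran at about 0.3–0.4 N m, as described, and became snug close to where I predicted. The last gentle pull held a settled 1.10–1.20 N m.
- **Disagreement:** during the earlier, quicker steps the settled reading stayed near 0.9 N m, while the angle showed about 2.3° (0.04 rad) of permanent turn. An unload and reload was elastic beyond 1.06 N m. I take this to mean short peaks reached about 1.2–1.3 N m, with stretch between about 0.025 and 0.04 rad. That is above the 0.018 rad needed and below the 0.06 rad limit. I could not read the stretch directly.
- **Spanner:** it is released and lies level across both bars. Its grip point is about x = −3 mm, y = 35 mm in the rest's frame, and it is roughly parallel to the rest's x axis.
- **Everything else:** the small spanner and the visible bystanders looked unmoved in the last pictures, and the gripper was clear, about 120 mm above. I had no direct reading of contact with the webs, but force at the wrist stayed around 10 N.

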